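Swap the salt and pepper mills between stand and refill cradle

TASK

The pepper mill lying in the cradle has been refilled and the salt mill standing in the stand is next: swap them. In the end the pepper mill stands upright, foot down and fully home in the stand's cup, and the salt mill lies in both notches of the cradle just as the pepper mill lay, knob the same way. Set the mills down without dropping them, and leave everything else where it is.

Things in the scene. Friction and masses are not known exactly. Their poses are not given: they have to be found in the camera images.
- pepper_mill: Pepper mill, dark wood with steel knob, at first lying in the cradle. 0.25 kg nominal (0.2 to 0.33), 150 mm long: straight cylinder, diameter 42 mm, from foot to 103 mm; collar 36 mm wide to 108; head 42 mm wide to 128, tapering to 24 at 136; steel knob 16 mm wide to 150. Origin: centre of the flat foot; z axis runs from foot to knob.
- salt_mill: Salt mill, white ceramic with steel knob, at first standing foot down in the stand's cup. 0.25 kg nominal (0.2 to 0.33), 150 mm long: straight cylinder, diameter 42 mm, from foot to 103 mm; collar 36 mm wide to 108; head 42 mm wide to 128, tapering to 24 at 136; steel knob 16 mm wide to 150. Origin: centre of the flat foot; z axis runs from foot to knob.
- stand: Fixed stand on the board: dark wooden foot 90 x 90 x 10 mm with a round steel cup in its middle. Origin: centre of the underside, z up. Cup floor 10 mm above the origin (so is the foot of a mill standing in it), rim 63 mm above; inside diameter 54 mm up to 53 mm, flaring to 62 at the rim; outside at most 68 mm.
- cradle: Fixed cradle on the board: wooden base 155 (x) x 70 x 10 mm, two green V rests 40 mm high, +-30 mm in y, at x = -63 to -47 and 40 to 52 mm; between them a mill's sides are free down to the base. Origin: centre of the underside, z up. The lying mill's axis is along x, 45 mm above the origin, foot at x = -70 mm, knob towards +x.
- board: Fixed wooden chopping board with dark edges, 300 (x) x 700 (y) x 20 mm, flat on the worktop. Origin: centre of its underside. Its top, 20 mm up, carries stand and cradle. Its middle, between stand and cradle, is clear to 80 mm either side of the origin in x: a mill can be parked there.
- mug: Loose bystander: blue mug, 80 mm in diameter, 85 mm high, beyond the board. Origin under its centre.
- jar: Loose bystander: amber glass jar with black lid, 64 mm in diameter, 85 mm high, beyond the board. Origin under its centre.
- butter_dish: Loose bystander: black butter dish with wooden lid, 92 x 152 x 59 mm, beyond the board. Origin under its centre.
- carton: Loose bystander: orange carton 60 x 110 x 160 mm, right of the board. Origin under its centre.
- spoon: Loose bystander: spoon 170 mm long, lying across the near edge of the board, under 20 mm high. Its x axis runs along it.
- egg_cup: Loose bystander: terracotta egg cup 48 mm in diameter, 45 mm high, on the board near its far edge. Origin under its centre.

How it is judged (in metres and radians):
At the end, for the whole second after the job is handed in: Pepper mill: foot within 12 mm of the stand's axis, 4 mm of the cup floor, tilt under 0.1 rad. Salt mill in cradle: foot within 18 mm (x), 8 mm (y), 6 mm (z) of x = -70, z = 45 mm, within 0.1 rad of level, 0.12 rad of the cradle's x axis, knob to +x. Both at rest (under 0.02 m/s) (horizontal distance between pepper_mill and stand below 0.012 m and z of pepper_mill in the frame of stand between 0.006 and 0.014 m and angle between pepper_mill's own z axis and vertical below 0.1 rad and x of salt_mill in the frame of cradle between -0.088 and -0.052 m and y of salt_mill in the frame of cradle between -0.008 and 0.008 m and z of salt_mill in the frame of cradle between 0.039 and 0.051 m and angle between salt_mill's own z axis and vertical between 1.47 and 1.67 rad and angle between the z axis of salt_mill and the x axis of cradle, either way round below 0.12 rad and linear speed of each of pepper_mill, salt_mill below 0.02 m/s); the robot touches nothing.
It fails at once if A mill is dropped: it moves faster than 0.7 m/s while the fingers do not hold it (a fall of about 25 mm) ((linear speed of pepper_mill above 0.7 m/s and contact force between pepper_mill and the fingers below 0.1 N) or (linear speed of salt_mill above 0.7 m/s and contact force between salt_mill and the fingers below 0.1 N)).
It fails at once if A bystander is moved more than 30 mm (distance of any of mug, jar, butter_dish, carton, spoon, egg_cup from where it was at the start of the episode above 0.03 m).
It also fails if it takes over 72 s, if anything falls off the work surface, if the arm or the gripper's body presses on something with over 40 N, if the wrist force passes 120 N, or if a joint passes its speed limit or range.

ROBOT

A 6-joint arm with a two-finger parallel gripper is mounted at the origin on the work surface. World frame = base frame: x ahead of the robot, y to its left, z up, the work surface at z = 0. Lengths are in m, angles in degrees, forces in N, time in s.
With the tool pointing down it reaches from about 0.4 to 0.825 m from the base axis. Payload 7 kg.
Tool frame: the origin (TCP) lies at the centre of the arm's flange, where the gripper is bolted on; the fingertips stand 178 mm ahead of it and the grasp point (between the pads) lies 159 mm ahead of it; z points along the fingers, y is the line along which they close (so a half turn about z gives the same grasp; the last joint's range is limited). The gripper opens to 88 mm and grips with 3 to 60 N. Pads are 19 mm wide; open, the fingers measure 130 mm over their backs; the gripper's body (78 mm by 193 mm) begins 47 mm behind the grasp point.
Start: joints at [91.392, 20.546, 0.682, 0, -70.136, -16.507], TCP at [0.176, 0.652, 0.405] pointing down, gripper open.
Joint ranges: [-176.03, 176.03], [-82.01, 121.73], [-58.28, 71.71], [-173.87, 95.51], [-174.79, -0.11], [-173.66, 173.66]. Speed limits (degrees/s): [136.94, 136.94, 172.46, 180, 180, 180].

INTERFACE

Orientations are given as [roll, pitch, yaw] about the fixed x, y, z axes, in that order (R = Rz(yaw) Ry(pitch) Rx(roll)).
In Python, from plant import telemetry, snapshot, workorder, nets gives the robot as it stands.
- The arm moves only by the shell command python3 -m creep 'ROWS'. ROWS is JSON, a list that holds one entry, the list of rows, each a list of 5 numbers: the shift along the tool's x, y, z normalised to -1 to 1, where 1 is 0.2 m, then the turn about the tool's z normalised to -1 to 1, where 1 is pi/2 rad, then the opening, from 0 (shut) to 1 (fully open). In form: [[[x, y, z, spin, hand], ...]]. A call has 1 to 8 rows; each row shifts and turns the commanded pose from where the row before left it, along the tool's axes as they then stand; what a row does not reach is not made up. A row lasts 1/12 s, in which the tool goes at most 41.7 mm and 7.16 degrees, less where a joint would pass 70% of its speed; a pose out of reach is approached as far as the arm can. A call with a number of a shift or a turn outside -1 to 1 is refused whole. A call with a gripper value outside its range is refused whole. The fingers move at their own pace and stop on an object; the grip force is fixed at half the most. Time passes only in rows, so rows that do not move let the fingers close. It gives the time, the measured TCP pose, the force, the opening and the grip force at its end, in the units of the state.
- telemetry.get_obs(): the state, without advancing time (a new reading comes with each control period).
- snapshot(name): name is "scene" or "top" or "wrist"; returns a dict with "frame" (420x560x3 uint8, red, green, blue), "fx", "fy", "cx", "cy" (pixels), "rvec" (rotation vector, rad) and "tvec" (3), from world to camera coordinates, as OpenCV has them; the wrist camera has in their place "mount" (4x4, takes a point from camera to tool coordinates, whose origin is the TCP and whose axes are the flange's). Camera axes: x right, y down, z forward; pixel columns grow to the right and rows downward; lengths in m; the calibration is good to about 2 mm. A picture is of the moment at which its call begins: read the wrist's pose just before it. There is no depth.
- workorder.close_job(): hands the job in; it is judged then, once.
Trained networks look in a picture, given as the dict that the camera call returned (one of the last four; its "shot" number tells which), for a name from the list of things; names that differ only in an ending like _2 or _b are one class to them, and where a whole thing is asked for, a point or a joint stands for the part that bears it (a point fixed in the world has none). Each returns a list of dicts, best first, with "confidence" (0 to 1); they miss things now and then, are a little off and sometimes report something else, mostly with a low value. They report only what shows in the picture. A call takes as long as a camera call.
- nets.find_in(picture, query): "uv" ([column, row] in pixels, amid what is visible of it).
- nets.masks_of(picture, query): "region" (420x560 bool, what is visible of it) and "uv" ([column, row] in pixels, amid what is visible of it).
- nets.landmark_of(picture, query): "uv" ([column, row] in pixels: a listed point, or the origin of a listed thing).
The state is a dict: "clock": time; "joint_pos": joint angles; "qvel": joint speeds; "tau": joint torques, N m; "tool_pos": TCP position; "orientation": TCP orientation; "force": force on the tool from outside, world axes, zero at the start; "moment": the same for the moment, N m; "opening": finger opening in m; "gripper_force": force on a finger pad.
Only numpy, scipy, OpenCV 4.12 (cv2) and the standard library are available. Lean on these libraries where they do the work, as an engineer would, in place of code of your own. Each camera call takes 0.05 s, during which the arm holds its last target. There are 200 camera calls.

## Working session

There is one attempt and no reset: what is moved stays moved. The work goes in short steps, Python scripts to look and compute and a shell command to move; the robot and the scene stay as the last step left them, time stands still between calls to the robot, and variables do not carry over. Pictures are saved under pics/ and viewed, at most 10 in all, crops included, and the job is handed in when it is done.

```bash
mkdir -p pics
cat > h.py <<'E'
import numpy as np, cv2
from scipy.spatial.transform import Rotation as Ro
from plant import telemetry, snapshot, nets
def cam(p):
    if 'mount' in p:
        s=p['_s']; T=np.eye(4); T[:3,:3]=Ro.from_euler('xyz',s['orientation'],degrees=True).as_matrix(); T[:3,3]=s['tool_pos']
        T=T@np.array(p['mount']); return T[:3,:3],T[:3,3]
    R=cv2.Rodrigues(np.array(p['rvec'],float))[0]; return R.T,-R.T@np.array(p['tvec'],float).ravel()
def shot(n):
    s=telemetry.get_obs(); p=snapshot(n); p['_s']=s; return p
def onz(p,uv,z):
    R,c=cam(p); d=R@np.array([(uv[0]-p['cx'])/p['fx'],(uv[1]-p['cy'])/p['fy'],1]); return c+d*(z-c[2])/d[2]
def proj(p,X):
    R,c=cam(p); q=R.T@(np.array(X)-c); return np.array([p['fx']*q[0]/q[2]+p['cx'],p['fy']*q[1]/q[2]+p['cy']])
def save(p,f): cv2.imwrite('pics/'+f,p['frame'][:,:,::-1])
np.set_printoptions(precision=4,suppress=True)
E
python3 - <<'E'
from h import *
s=telemetry.get_obs(); print(s['tool_pos'],s['orientation'],s['opening'],s['clock'])
for n in ('top','scene'):
    p=shot(n); save(p,n+'0.png'); print(n,cam(p)[1])
    for q,z in (('stand',.02),('cradle',.02),('board',.0),('pepper_mill',.065),('salt_mill',.03),('egg_cup',.02),('spoon',.02),('carton',0)):
        for d in nets.landmark_of(p,q)[:1]: print(q,d['uv'],round(d['confidence'],2),onz(p,d['uv'],z))
E
```

```text
[0.1759 0.6515 0.4037] [179.9052  -0.0074 -15.1219] 0.08786077027735219 0.0
top [ 0.4713 -0.0954  1.1046]
stand [145.5, 229.6] 0.85 [0.5869 0.2274 0.02  ]
cradle [336.3, 225.6] 0.63 [ 0.5959 -0.2331  0.02  ]
board [239.0, 236.5] 0.79 [0.5717 0.0035 0.    ]
pepper_mill [338.3, 255.2] 0.65 [ 0.5225 -0.2305  0.065 ]
salt_mill [141.5, 226.9] 0.82 [0.5923 0.2343 0.03  ]
egg_cup [242.1, 186.8] 0.87 [ 0.6918 -0.0043  0.02  ]
spoon [231.0, 284.7] 0.6 [0.4556 0.0192 0.02  ]
carton [435.5, 253.2] 0.57 [ 0.5302 -0.4762  0.    ]
scene [ 1.5539 -0.2241  1.0092]
stand [399.6, 211.5] 0.6 [0.5929 0.2512 0.02  ]
cradle [218.5, 225.9] 0.85 [ 0.5861 -0.2469  0.02  ]
board [310.7, 223.0] 0.65 [0.5869 0.0043 0.    ]
pepper_mill [220.6, 197.3] 0.92 [ 0.5232 -0.2349  0.065 ]
salt_mill [394.3, 210.9] 0.69 [0.5985 0.2327 0.03  ]
egg_cup [316.2, 247.7] 0.72 [ 0.6953 -0.002   0.02  ]
spoon [131.8, 230.5] 0.48 [ 0.5746 -0.4753  0.02  ]
carton [132.0, 227.6] 0.6 [ 0.5438 -0.4806  0.    ]
```

```bash
python3 -c "
import cv2,numpy as np
a=cv2.imread('pics/top0.png');b=cv2.imread('pics/scene0.png')
cv2.imwrite('pics/a.png',cv2.resize(a[130:340,60:460],(800,420)));cv2.imwrite('pics/b.png',cv2.resize(b[120:320,80:480],(800,400)))"
```

```text
(no output)
```

View pics/a.png

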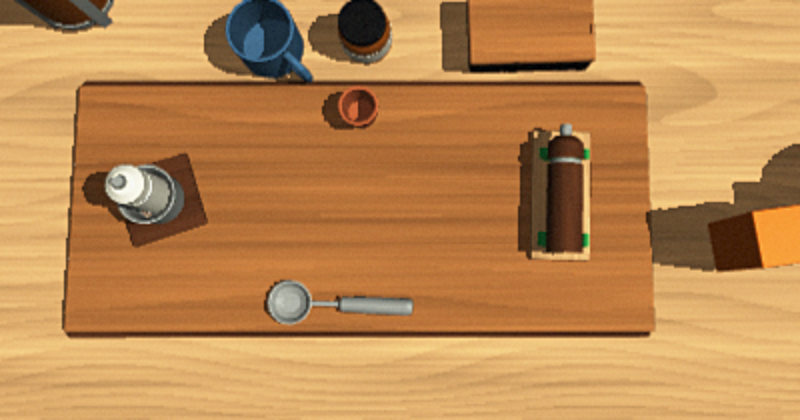

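View pics/b.png

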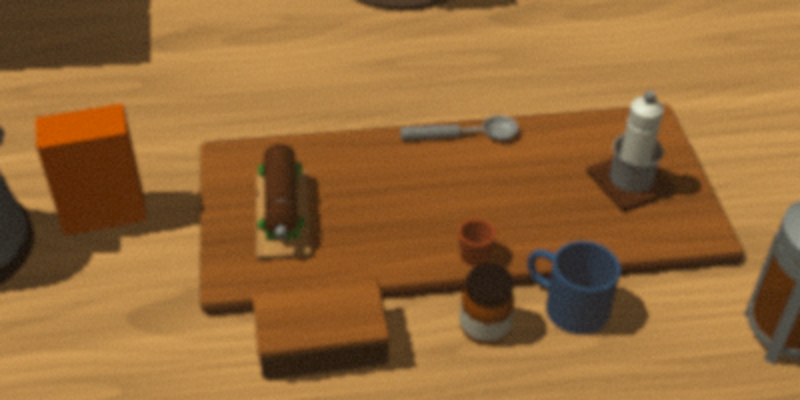

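The top view shows the pepper mill in the cradle: knob at crop (566,129), foot at (565,250), base corners about (533,132), (590,131), (589,260) and (531,258). The salt knob is at crop (118,182) and the cup at about (152,192). The scene view agrees, with the knob pointing to +x.

Run:
```python
from h import *
p=shot('top')
f=lambda u,v:(60+u/2,130+v/2)
for n,u,v,z in (('knob tip',566,124,.065),('foot bottom edge top',565,251,.075),('c1',533,132,.03),('c2',590,131,.03),('c3',589,260,.03),('c4',531,258,.03),('saltknob top',116,183,.18),
 ('st1',187,154,.03),('st2',207,223,.03),('st3',133,245,.03)): print(n,onz(p,f(u,v),z))
def axis(q):
    m=nets.masks_of(p,q)[0]; r=m['region'].astype(np.uint8); print(q,m['confidence'],cv2.fitEllipse(cv2.findContours(r,0,1)[0][0]) if r.any() else 0)
    return r
r=axis('pepper_mill'); v,u=np.nonzero(r)
print([onz(p,(u[v==k].mean(),k),.065)[:2] for k in range(v.min(),v.max()+1,6)])
p=shot('scene')
g=lambda u,v:(80+u/2,120+v/2)
for n,u,v,z in (('knob tip',281,231,.065),('saltknob top',649,97,.18)): print(n,onz(p,g(u,v),z))
```

```text
knob tip [ 0.67   -0.2447  0.065 ]
foot bottom edge top [ 0.5213 -0.2387  0.075 ]
c1 [ 0.6668 -0.2096  0.03  ]
c2 [ 0.668  -0.2786  0.03  ]
c3 [ 0.5128 -0.2732  0.03  ]
c4 [ 0.5153 -0.2045  0.03  ]
saltknob top [0.5867 0.2372 0.18  ]
st1 [0.6405 0.2076 0.03  ]
st2 [0.5573 0.1803 0.03  ]
st3 [0.5314 0.267  0.03  ]
pepper_mill 0.93 ((341.9298400878906, 226.6540069580078), (19.85230827331543, 70.96263122558594), 0.6267076730728149)
[array([ 0.67  , -0.2447]), array([ 0.6557, -0.2432]), array([ 0.6415, -0.2417]), array([ 0.6273, -0.2426]), array([ 0.6132, -0.2411]), array([ 0.5991, -0.2408]), array([ 0.5852, -0.2404]), array([ 0.5712, -0.239 ]), array([ 0.5574, -0.2398]), array([ 0.5435, -0.2383]), array([ 0.5298, -0.238 ])]
knob tip [ 0.6643 -0.2426  0.065 ]
saltknob top [0.5988 0.2335 0.18  ]
```

```bash
python3 -m creep '[[[0,0,0,-0.0728,1],[0,0,0,-0.0728,1],[0.1,0.168,0,0,1],[0.1,0.168,0,0,1],[0.1,0.168,0,0,1],[0.1,0.168,0,0,1],[0.1,0.168,0,0,1],[0.1,0.168,0,0,1]]]'
python3 -m creep '[[[0.1,0.168,0,0,1],[0.1,0.168,0,0,1],[0.1,0.168,0,0,1],[0.1,0.168,0,0,1],[0.1,0.168,0,0,1],[0.1,0.168,0,0,1],[0.1,0.168,0,0,1],[0.1,0.168,0,0,1]]]'
```

```text
clock: 1.72
tool_pos: [0.2894, 0.4441, 0.4048]
orientation: [-180.0, -0.0, -2.0]
force: [-0.5, 0.7, 1.2]
opening: 0.0873
gripper_force: 0.0
clock: 2.38
tool_pos: [0.4397, 0.1698, 0.4052]
orientation: [-179.9, -0.1, -2.0]
force: [1.1, 0.5, 0.2]
opening: 0.0878
gripper_force: 0.0
```

```bash
python3 -m creep '[[[0.1,0.168,0,0,1],[0.1,0.168,0,0,1],[0.1,0.168,0,0,1],[0.1,0.168,0,0,1],[0.1,0.168,0,0,1],[0.1,0.168,0,0,1],[0.1,0.168,0,0,1],[0.1,0.168,0,0,1]]]'
python3 -m creep '[[[0.1,0.168,0,0,1],[0.1,0.168,0,0,1],[0.1,0.168,0,0,1],[0.05,0.12,0,0,1],[0,0,0,0,1],[0,0,0,0,1]]]'
python3 - <<'E'
from h import *
p=shot('wrist'); save(p,'w1.png'); print(cam(p)[1])
for q,z in (('pepper_mill',.065),('cradle',.02)):
    for d in nets.landmark_of(p,q)[:1]: print(q,d['uv'],d['confidence'],onz(p,d['uv'],z))
m=nets.masks_of(p,'pepper_mill')
if m:
    r=m[0]['region']; v,u=np.nonzero(r); print(m[0]['confidence'],u.min(),u.max(),v.min(),v.max())
for x in (-70,80): print(proj(p,[.5907+x*1e-3,-.2415-x*.035e-3,.065]))
E
```

```text
clock: 3.05
tool_pos: [0.5904, -0.1046, 0.4049]
orientation: [-180.0, -0.0, -2.0]
force: [1.0, 0.7, 0.7]
opening: 0.0874
gripper_force: 0.0
clock: 3.55
tool_pos: [0.6555, -0.2314, 0.4035]
orientation: [-180.0, 0.1, -2.2]
force: [-0.5, -0.3, 0.2]
opening: 0.0878
gripper_force: 0.0
[ 0.7329 -0.235   0.3827]
pepper_mill [287.1, 327.2] 0.64 [ 0.5225 -0.2402  0.065 ]
0.9 262 310 174 342
[286.0039 328.8876]
[287.1974 175.4235]
```

View pics/w1.png

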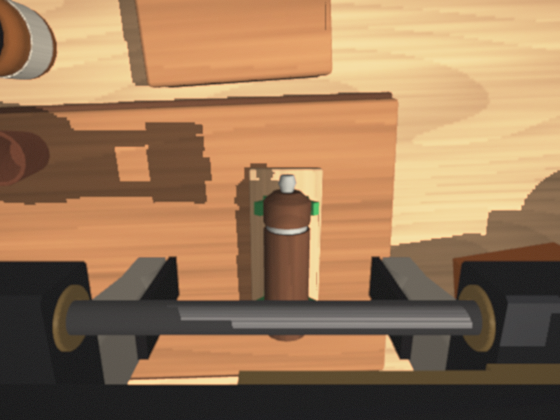

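The wrist view shows the knob tip at (287,175), which is where my estimate put it. I'm descending onto the knob.

```bash
python3 -m creep '[[[0.09,0.062,0,0,1],[0,0,0.19,0,1],[0,0,0.19,0,1],[0,0,0.19,0,1],[0,0,0.19,0,1],[0,0,0.13,0,1],[0,0,0,0,1],[0,0,0,0,1]]]'
```

```text
clock: 4.42
tool_pos: [0.6728, -0.2418, 0.2263]
orientation: [180.0, 0.1, -1.9]
force: [1.3, -0.5, 1.0]
opening: 0.0873
gripper_force: 0.0
```

```bash
python3 -m creep '[[[0,0.012,0.01,0,0],[0,0,0,0,0],[0,0,0,0,0],[0,0,0,0,0],[0,0,0,0,0],[0,0,0,0,0],[0,0,0,0,0],[0,0,0,0,0]]]'
```

```text
clock: 5.08
tool_pos: [0.6728, -0.2452, 0.2248]
orientation: [180.0, -0.0, -2.0]
force: [0.4, 0.6, 0.3]
opening: 0.0399
gripper_force: 0.0
```

```bash
python3 -m creep '[[[0,0,0,0,0],[0,0,0,0,0],[0,0,0,0,0],[0,0,0,0,0],[0,0,0,0,0],[0,0,0,0,0]]]'
```

```text
clock: 5.58
tool_pos: [0.6731, -0.2445, 0.2247]
orientation: [-180.0, -0.0, -2.0]
force: [1.6, 4.8, 1.0]
opening: 0.0124
gripper_force: 30.0
```

```bash
python3 -m creep '[[[0,0,0,0,0.35],[0,0,0,0,0.35],[0,0,0,0,0.35],[-0.02,-0.004,0,0,0.3],[0,0,0,0,0],[0,0,0,0,0],[0,0,0,0,0],[0,0,0,0,0]]]'
```

```text
clock: 6.25
tool_pos: [0.6688, -0.2439, 0.2246]
orientation: [-180.0, 0.0, -2.0]
force: [-1.0, 2.9, 0.6]
opening: 0.0131
gripper_force: 30.0
```

```bash
python3 -m creep '[[[0,0,0,0,0],[0,0,0,0,0]]]'
```

```text
clock: 6.42
tool_pos: [0.6688, -0.2439, 0.2245]
orientation: [-180.0, 0.0, -2.0]
force: [-1.4, 4.0, 1.7]
opening: 0.0131
gripper_force: 30.0
```

```bash
python3 -m creep '[[[0,0,-0.05,0,0],[-0.005,0,-0.05,0,0],[-0.008,0,-0.05,0,0],[-0.013,0,-0.05,0,0],[-0.018,0,-0.05,0,0],[-0.024,0,-0.05,0,0],[0,0,0,0,0],[0,0,0,0,0]]]'
python3 - <<'E'
from h import *
p=shot('scene'); save(p,'s1.png'); cv2.imwrite('pics/s1c.png',cv2.resize(p['frame'][120:270,130:330,::-1],(800,600)))
E
```

```text
clock: 7.08
tool_pos: [0.6552, -0.2438, 0.286]
orientation: [180.0, -0.1, -2.0]
force: [0.6, -0.1, -2.8]
opening: 0.0134
gripper_force: 34.4
```

View pics/s1c.png

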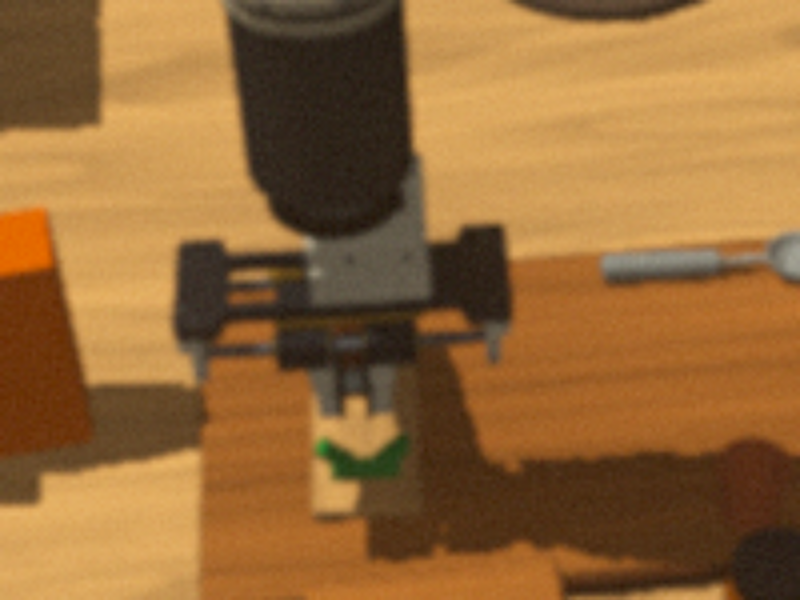

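The gripper hides the mill in the scene view; only the empty front V shows, at crop (365,460). I'll look from the wrist.

Run:
```python
from h import *
F=[]
for i in range(4): F.append(telemetry.get_obs()['force']); p=shot('wrist')
print(np.mean(F,0)); save(p,'w2.png')
m=nets.masks_of(p,'pepper_mill')
if m: v,u=np.nonzero(m[0]['region']); print(m[0]['confidence'],u.min(),u.max(),v.min(),v.max())
```

```text
[ 0.0691  0.1236 -3.1074]
0.85 244 303 284 369
```

View pics/w2.png

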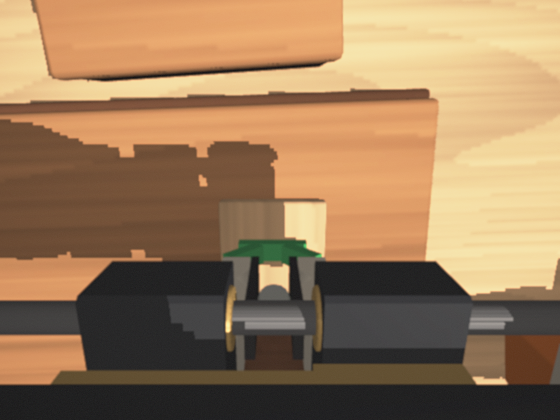

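Run:
```python
from h import *
M=[];F=[]
for i in range(4): s=telemetry.get_obs(); M.append(s['moment']);F.append(s['force']);p=shot('top')
print(np.mean(M,0),np.std(M,0),np.mean(F,0)); 
m=nets.masks_of(p,'pepper_mill')
if m: v,u=np.nonzero(m[0]['region']); print(m[0]['confidence'],u.min(),u.max(),v.min(),v.max())
s=telemetry.get_obs()['tool_pos']
for t in (0,20,40,60,90):
  a=np.radians(t); print(t,proj(p,[s[0]-.143*np.cos(a),s[1]+.005,s[2]-.159-.143*np.sin(a)]))
```

```text
[-0.0275 -0.2396  0.0121] [0.0128 0.0131 0.0182] [ 0.2887  0.0636 -3.2651]
0.57 333 355 204 262
0 [345.8156 258.5285]
20 [342.5894 255.6184]
40 [339.8374 245.9776]
60 [337.7709 231.3581]
90 [336.1869 203.8652]
```

The moment (-0.24 Nm at 3.2 N) shows the mill is still horizontal in the fingers, because the knob overlap is too long for it to pivot. I'll set it back and take less of the knob.

```bash
python3 -m creep '[[[0.024,0,0.05,0,0],[0.018,0,0.05,0,0],[0.013,0,0.05,0,0],[0.008,0,0.05,0,0],[0.005,0,0.05,0,0],[0,0,0.05,0,0],[0,0,0,0,0],[0,0,0,0,0]]]'
python3 -m creep '[[[0,0,0,0,0.25],[0,0,0,0,0.25],[0,0,0,0,0.25],[0.04,0,0,0,0.25],[0,0,0,0,0],[0,0,0,0,0],[0,0,0,0,0],[0,0,0,0,0]]]'
```

```text
clock: 8.3
tool_pos: [0.6691, -0.2439, 0.2242]
orientation: [-180.0, 0.0, -2.0]
force: [0.8, 3.6, 1.0]
opening: 0.0129
gripper_force: 30.0
clock: 8.97
tool_pos: [0.6772, -0.2442, 0.2248]
orientation: [-180.0, -0.0, -2.0]
force: [1.4, 4.1, 0.9]
opening: 0.0101
gripper_force: 28.9
```

```bash
python3 -m creep '[[[0,0,-0.02,0,0],[-0.002,0,-0.02,0,0],[-0.002,0,-0.02,0,0],[-0.004,0,-0.02,0,0],[-0.004,0,-0.02,0,0],[0,0,0,0,0],[0,0,0,0,0],[0,0,0,0,0]]]'
cat >> h.py <<'E'
def fm(n=4):
    M=[];F=[]
    for i in range(n): s=telemetry.get_obs(); M.append(s['moment']);F.append(s['force']);p=shot('top')
    print('M',np.mean(M,0),'F',np.mean(F,0),s['tool_pos'],s['opening'],round(s['clock'],2)); return p
E
python3 -c "
from h import *
fm()"
```

```text
clock: 9.63
tool_pos: [0.6745, -0.2444, 0.2447]
orientation: [180.0, -0.0, -2.0]
force: [0.8, 0.3, -2.2]
opening: 0.0097
gripper_force: 28.7
M [ 0.0175 -0.0465 -0.0219] F [ 0.2666  0.5351 -1.4246] [ 0.6747 -0.2444  0.2445] 0.009753174118796995 9.78
```

The moment has dropped, so the mill now pivots about its foot on the rest. I'll follow the arc.

```bash
python3 -m creep '[[[-0.015,0,-0.039,0,0],[-0.015,0,-0.039,0,0],[-0.024,0,-0.04,0,0],[-0.024,0,-0.04,0,0],[-0.024,0,-0.04,0,0],[-0.024,0,-0.04,0,0],[0,0,0,0,0],[0,0,0,0,0]]]'
python3 -c "
from h import *
fm()"
```

```text
clock: 10.5
tool_pos: [0.6491, -0.2436, 0.2933]
orientation: [180.0, -0.1, -2.0]
force: [0.1, 0.4, -2.6]
opening: 0.0088
gripper_force: 28.4
M [-0.0112 -0.0847  0.0019] F [-0.1116  0.114  -1.7931] [ 0.6493 -0.2435  0.2919] 0.009284657317008508 10.65
```

```bash
python3 -m creep '[[[-0.034,0,-0.034,0,0],[-0.036,0,-0.032,0,0],[-0.037,0,-0.031,0,0],[-0.038,0,-0.029,0,0],[0,0,0,0,0]]]'
python3 -c "
from h import *
fm()"
```

```text
clock: 11.12
tool_pos: [0.6188, -0.2426, 0.3196]
orientation: [180.0, -0.1, -2.0]
force: [-1.4, 0.6, -2.6]
opening: 0.0076
gripper_force: 27.1
M [ 0.0009  0.0693 -0.0214] F [-0.616   0.6495 -1.9881] [ 0.6201 -0.2426  0.318 ] 0.0073135757108247195 11.27
```

Run:
```python
from h import *
p=shot('wrist'); a=p['frame'][200:400,180:380,::-1]
q=shot('scene'); b=q['frame'][100:300,130:330,::-1]
cv2.imwrite('pics/c3.png',np.hstack([cv2.resize(a,(400,400),interpolation=cv2.INTER_CUBIC),cv2.resize(b,(400,400),interpolation=cv2.INTER_CUBIC)]))
```

```text
(no output)
```

View pics/c3.png

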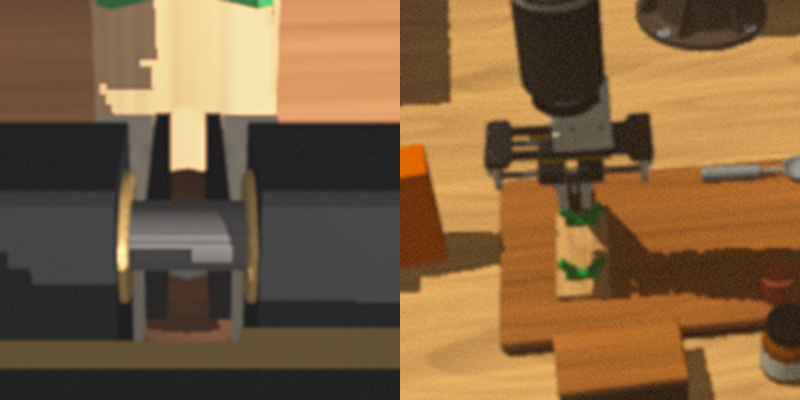

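The wrist crop shows dark wood between the fingers at full-image rows 285 to 365, column 273, with a grey knob patch at row 337. I'll compare that with the projections for different tilts.

Run:
```python
from h import *
p=shot('wrist'); s=p['_s']['tool_pos']; m=nets.masks_of(p,'pepper_mill')
for d in m[:2]:
    v,u=np.nonzero(d['region']); print(d['confidence'],u.min(),u.max(),v.min(),v.max(),[(k,int((v==k).sum())) for k in range(v.min(),v.max()+1,8)])
for t in (0,30,45,60,75,90):
  c,sn=np.cos(np.radians(t)),np.sin(np.radians(t)); g=np.array([s[0]-.008,s[1],s[2]-.159])
  f=lambda z,r:proj(p,g+np.array([-(.148-z)*c+r*sn,0,-(.148-z)*sn-r*c])).round(0)
  print(t,'knob',f(.15,0),'neck',f(.136,.008),'head',f(.128,.021),'head-',f(.128,-.021),'foot+',f(0,.021),'foot-',f(0,-.021))
print(nets.landmark_of(p,'pepper_mill')[:2])
```

```text
0.93 252 295 284 369 [(284, 10), (292, 17), (300, 0), (308, 0), (316, 0), (324, 0), (332, 0), (340, 21), (348, 21), (356, 24), (364, 44)]
0 knob [272. 311.] neck [273. 329.] head [274. 328.] head- [274. 392.] foot+ [282. 521.] foot- [283. 615.]
30 knob [272. 313.] neck [273. 312.] head [273. 296.] head- [275. 385.] foot+ [278. 388.] foot- [280. 454.]
45 knob [272. 314.] neck [273. 304.] head [273. 282.] head- [275. 375.] foot+ [277. 333.] foot- [279. 392.]
60 knob [272. 315.] neck [272. 296.] head [272. 269.] head- [275. 362.] foot+ [275. 283.] foot- [277. 337.]
75 knob [272. 317.] neck [272. 289.] head [271. 258.] head- [274. 347.] foot+ [274. 234.] foot- [275. 286.]
90 knob [272. 318.] neck [272. 284.] head [271. 250.] head- [274. 331.] foot+ [272. 187.] foot- [274. 238.]
[{'uv': [270.6, 356.1], 'confidence': 0.78}]
```

Rows 284 and 356 fit a tilt of about 45° with the knob still held. I'll continue the arc.

```bash
python3 -m creep '[[[-0.039,0,-0.026,0,0],[-0.041,0,-0.024,0,0],[-0.042,0,-0.022,0,0],[-0.043,0,-0.019,0,0],[0,0,0,0,0]]]'
python3 -c "
from h import *
fm()
p=shot('wrist');d=nets.masks_of(p,'pepper_mill')[0];v,u=np.nonzero(d['region']);print(v.min(),v.max(),nets.landmark_of(p,'pepper_mill')[:1])"
```

```text
clock: 11.98
tool_pos: [0.5858, -0.2414, 0.3377]
orientation: [180.0, -0.1, -2.0]
force: [-0.9, 0.7, 0.1]
opening: 0.0002
gripper_force: 0.0
M [-0.0057 -0.093  -0.0065] F [-0.1469  0.5195  0.2276] [ 0.5873 -0.2414  0.3364] 0.00014055928058754984 12.13
291 361 []
```

```bash
python3 -m creep '[[[0.1,0,-0.2,0,1],[0.1,0,-0.1,0,1],[0.1,0,0,0,1],[0,0,0,0,1],[0,0,0,0,1],[0,0,0,0,1]]]'
python3 - <<'E'
from h import *
p=shot('wrist'); q=shot('top'); save(p,'w4.png')
cv2.imwrite('pics/c4.png',np.hstack([cv2.resize(p['frame'][:,70:490,::-1],(400,400)),cv2.resize(q['frame'][130:330,240:440,::-1],(400,400))]))
for x in (p,q):
  print(nets.landmark_of(x,'pepper_mill')[:1])
  d=nets.masks_of(x,'pepper_mill')
  if d:
    v,u=np.nonzero(d[0]['region']); print(d[0]['confidence'],v.min(),v.max(),u.min(),u.max())
  for k in (-70,80): print(proj(x,[.5907+k*1e-3,-.2415-k*.035e-3,.065]))
E
```

```text
clock: 12.83
tool_pos: [0.6457, -0.2433, 0.3917]
orientation: [-180.0, 0.1, -2.0]
force: [-0.4, 0.7, 0.2]
opening: 0.0347
gripper_force: 0.0
[{'uv': [274.5, 351.8], 'confidence': 0.64}]
0.91 189 362 247 296
[273.0077 327.2085]
[272.9257 166.5893]
[{'uv': [339.7, 264.9], 'confidence': 0.59}]
0.78 204 263 332 350
[342.0448 255.9782]
[342.8049 191.6882]
```

View pics/c4.png

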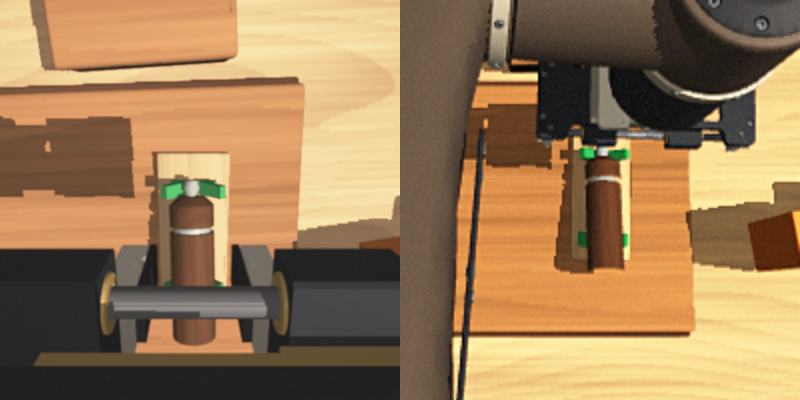

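The mill slipped out at about 55° and slid back into the cradle. It now lies about 22 mm too far to -x, with the knob over the front V at wrist (273,190). I'll grip the body between the rests and put it back where it was. After that I'll take more knob overlap and use a rest face to finish the uprighting.

```bash
python3 -m creep '[[[-0.19,0,0,0,1],[-0.185,0,0,0,1],[0,0,0.2,0,1],[0,0,0.2,0,1],[0,0,0.2,0,1],[0,0,0.15,0,1],[0,0,0.1,0,1],[0,0,0,0,1]]]'
python3 -m creep '[[[0,0,0,0,0.3],[0,0,0,0,0.3],[0,0,0,0,0.3],[0,0,0,0,0.3],[0,0,0,0,0.3],[0,0,0,0,0.3],[0,0,0,0,0.3],[0,0,0,0,0.3]]]'
```

```text
clock: 13.8
tool_pos: [0.5689, -0.2405, 0.2184]
orientation: [-179.9, 0.4, -2.1]
force: [-0.5, 0.6, -0.4]
opening: 0.0876
gripper_force: 0.0
clock: 14.47
tool_pos: [0.5714, -0.2404, 0.2234]
orientation: [-180.0, -0.1, -2.0]
force: [-0.5, 3.6, 1.9]
opening: 0.0414
gripper_force: 30.0
```

```bash
python3 -m creep '[[[0,0,-0.04,0,0.3],[0.05,0,0,0,0.3],[0.06,0,0,0,0.3],[0,0,0.02,0,0.3],[0,0,0.02,0,0.3],[0,0,0,0,0.3],[0,0,0,0,0.7],[0,0,0,0,0.7]]]'
python3 -m creep '[[[0,0,0,0,0.7],[0,0,-0.15,0,0.7],[0,0,-0.2,0,0.7],[0.1,0,-0.2,0,0.7],[0.15,0,-0.1,0,0.7],[0.15,0,0,0,0.7],[0,0,0,0,0.7],[0,0,0,0,0.7]]]'
python3 - <<'E'
from h import *
p=shot('wrist'); save(p,'w5.png'); print(p['_s']['tool_pos'])
for q in ('pepper_mill',):
  print(nets.landmark_of(p,q)[:1]); d=nets.masks_of(p,q)[0]; v,u=np.nonzero(d['region']); print(d['confidence'],v.min(),v.max(),u.min(),u.max(), [ (k,u[v==k].mean().round(1)) for k in range(v.min(),v.min()+60,6)])
for k in (-70,60,80): print(proj(p,[.5907+k*1e-3,-.2415-k*.035e-3,.065]))
cv2.imwrite('pics/c5.png',cv2.resize(p['frame'][100:380,130:430,::-1],(600,560)))
E
```

```text
clock: 15.13
tool_pos: [0.5929, -0.2417, 0.2235]
orientation: [180.0, -0.0, -2.0]
force: [-0.3, 0.7, -0.2]
opening: 0.0494
gripper_force: 0.0
clock: 15.8
tool_pos: [0.673, -0.2442, 0.3497]
orientation: [-180.0, -0.0, -2.0]
force: [-0.7, 0.2, -0.4]
opening: 0.0615
gripper_force: 0.0
[ 0.673  -0.2442  0.3497]
[]
0.9 234 369 246 299 [(234, np.float64(274.0)), (240, np.float64(273.5)), (246, np.float64(273.0)), (252, np.float64(273.0)), (258, np.float64(273.5)), (264, np.float64(273.0)), (270, np.float64(272.5)), (276, np.float64(272.5)), (282, np.float64(273.0)), (288, np.float64(272.5))]
[272.7843 385.2815]
[272.7263 240.3344]
[272.716 214.585]
```

View pics/c5.png

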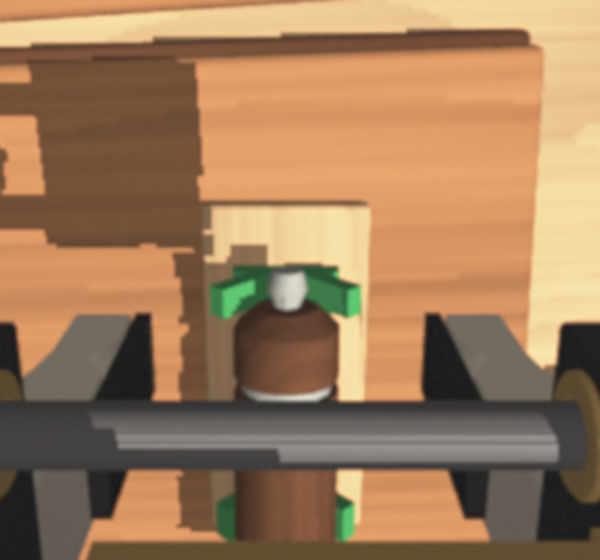

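The knob tip is at crop (288,270), which is only about cradle x = 63 mm. It needs another 17 mm forward.

```bash
python3 -m creep '[[[-0.2,0,0,0,0.8],[-0.2,0,0.05,0,0.8],[-0.045,0,0.18,0,0.8],[0,0,0.2,0,0.8],[0,0,0.2,0,0.8],[0,0,0,0,0.3],[0,0,0,0,0.3],[0,0,0,0,0.3]]]'
python3 -m creep '[[[0,0,0,0,0.3],[0,0,0,0,0.3],[0,0,0,0,0.3],[0,0,0,0,0.3]]]'
```

```text
clock: 16.62
tool_pos: [0.5835, -0.2415, 0.2262]
orientation: [179.9, -0.1, -2.0]
force: [0.8, 0.2, 1.3]
opening: 0.0554
gripper_force: 0.0
clock: 16.95
tool_pos: [0.5837, -0.2407, 0.2267]
orientation: [-180.0, -0.3, -2.0]
force: [0.8, 5.6, 6.0]
opening: 0.0413
gripper_force: 30.0
```

```bash
python3 -m creep '[[[0,0,-0.05,0,0.3],[0.045,0,0,0,0.3],[0.045,0,0,0,0.3],[0,0,0.03,0,0.3],[0,0,0.03,0,0.3],[0,0,0,0,0.3],[0,0,0,0,0.6],[0,0,0,0,0.6]]]'
python3 -m creep '[[[0,0,-0.19,0,0.7],[0,0,-0.2,0,0.7],[0.08,0,-0.2,0,0.5],[0.15,0,-0.1,0,0.5],[0.13,0,0,0,0.5],[0,0,0,0,0.5],[0,0,0,0,0.5]]]'
python3 - <<'E'
from h import *
p=shot('wrist'); save(p,'w6.png'); print(p['_s']['tool_pos'])
d=nets.masks_of(p,'pepper_mill')[0]; v,u=np.nonzero(d['region']); print(d['confidence'],v.min(),v.max(),u.min(),u.max())
for k in (60,70,80): print(proj(p,[.5907+k*1e-3,-.2415-k*.035e-3,.065]))
f=p['frame'][v.min()-15:v.min()+12,265:281].astype(int); print(f.mean(1).round(0).tolist())
E
```

```text
clock: 17.62
tool_pos: [0.6013, -0.2416, 0.2227]
orientation: [180.0, -0.1, -2.0]
force: [-0.3, 0.2, -0.1]
opening: 0.0494
gripper_force: 0.0
clock: 18.2
tool_pos: [0.6728, -0.2444, 0.3573]
orientation: [-180.0, 0.1, -2.0]
force: [-0.5, -0.3, -0.3]
opening: 0.0436
gripper_force: 0.0
[ 0.6728 -0.2444  0.3573]
0.66 207 369 245 299
[272.5868 235.7929]
[272.5743 223.3281]
[272.5615 210.6108]
[[229.0, 163.0, 109.0], [228.0, 162.0, 108.0], [227.0, 161.0, 107.0], [227.0, 159.0, 106.0], [215.0, 146.0, 98.0], [159.0, 113.0, 79.0], [128.0, 100.0, 75.0], [174.0, 137.0, 101.0], [227.0, 180.0, 132.0], [240.0, 205.0, 149.0], [242.0, 213.0, 156.0], [243.0, 215.0, 158.0], [243.0, 215.0, 158.0], [244.0, 216.0, 158.0], [243.0, 210.0, 154.0], [224.0, 183.0, 136.0], [164.0, 135.0, 107.0], [113.0, 102.0, 90.0], [118.0, 113.0, 105.0], [154.0, 151.0, 141.0], [182.0, 179.0, 168.0], [190.0, 188.0, 178.0], [191.0, 189.0, 179.0], [192.0, 190.0, 180.0], [194.0, 192.0, 182.0], [196.0, 194.0, 184.0], [197.0, 195.0, 184.0]]
```

The knob edge is at row 208.5, so the tip is at cradle x of about 81 mm. I'll grip the knob with about 7 mm overlap.

```bash
python3 -m creep '[[[0.008,0,0.16,0,0.5],[0,0,0.17,0,0.5],[0,0,0.17,0,0.5],[0,0,0.164,0,0.5],[0,0,0,0,0.5],[0,0,0,0,0],[0,0,0,0,0],[0,0,0,0,0]]]'
python3 -m creep '[[[0,0,0,0,0],[0,0,0,0,0],[0,0,0,0,0],[0,0,0,0,0]]]'
```

```text
clock: 18.97
tool_pos: [0.6745, -0.2446, 0.229]
orientation: [180.0, -0.2, -2.0]
force: [0.4, -0.8, 0.3]
opening: 0.029
gripper_force: 0.0
clock: 19.3
tool_pos: [0.6743, -0.2439, 0.2277]
orientation: [-180.0, -0.2, -2.0]
force: [0.6, 4.5, 5.1]
opening: 0.012
gripper_force: 28.9
```

```bash
python3 -m creep '[[[-0.003,0,-0.04,0,0],[-0.01,0,-0.04,0,0],[-0.015,0,-0.04,0,0],[-0.02,0,-0.04,0,0],[0,0,0,0,0],[0,0,0,0,0]]]'
python3 -c "
from h import *
fm()"
```

```text
clock: 19.8
tool_pos: [0.6637, -0.2442, 0.259]
orientation: [180.0, -0.1, -2.0]
force: [0.1, 0.7, -2.2]
opening: 0.0121
gripper_force: 28.8
M [ 0.0323 -0.3273  0.0038] F [ 0.6208  0.48   -1.7052] [ 0.6639 -0.2441  0.2578] 0.011884590331552102 19.95
```

```bash
python3 -m creep '[[[-0.02,0,-0.04,0,0],[-0.024,0,-0.04,0,0],[-0.026,0,-0.04,0,0],[-0.028,0,-0.04,0,0],[0,0,0,0,0],[0,0,0,0,0]]]'
python3 -c "
from h import *
fm()
p=shot('wrist');d=nets.masks_of(p,'pepper_mill')[0];v,u=np.nonzero(d['region']);print(v.min(),v.max(),nets.landmark_of(p,'pepper_mill')[:1])"
```

```text
clock: 20.5
tool_pos: [0.6441, -0.2434, 0.2914]
orientation: [180.0, -0.1, -2.0]
force: [0.8, 0.0, -1.7]
opening: 0.0115
gripper_force: 28.4
M [-0.037  -0.1284 -0.0128] F [ 0.3816 -0.1756 -1.6114] [ 0.6444 -0.2433  0.2899] 0.011937874077077693 20.65
292 369 []
```

```bash
python3 -m creep '[[[-0.031,0,-0.036,0,0],[-0.034,0,-0.034,0,0],[-0.036,0,-0.032,0,0],[-0.038,0,-0.028,0,0],[0,0,0,0,0],[0,0,0,0,0]]]'
python3 -c "
from h import *
fm()
p=shot('wrist');d=nets.masks_of(p,'pepper_mill')[0];v,u=np.nonzero(d['region']);print(v.min(),v.max(),nets.landmark_of(p,'pepper_mill')[:1])"
```

```text
clock: 21.35
tool_pos: [0.6161, -0.2424, 0.3172]
orientation: [180.0, -0.1, -2.0]
force: [0.5, -0.3, -2.7]
opening: 0.0108
gripper_force: 27.4
M [-0.0143  0.0372  0.0059] F [-0.2011 -0.0575 -1.6232] [ 0.6167 -0.2424  0.3161] 0.010989766482022482 21.5
278 370 [{'uv': [271.3, 352.8], 'confidence': 0.93}]
```

It is at about 47° with the opening steady near 11 mm. I'll lift it clear and set the foot on the cradle base between the rests, then use the foot rest's inner face to turn it upright. There it cannot fall.

```bash
python3 -m creep '[[[0,0,-0.02,0,0],[0,0,-0.03,0,0],[0,0,-0.04,0,0],[0,0,-0.04,0,0],[0,0,-0.04,0,0],[0,0,-0.02,0,0],[0,0,0,0,0]]]'
python3 -c "
from h import *
fm()
p=shot('wrist');d=nets.masks_of(p,'pepper_mill')[0];v,u=np.nonzero(d['region']);print(v.min(),v.max(),nets.landmark_of(p,'pepper_mill')[:1])"
```

```text
clock: 22.28
tool_pos: [0.6174, -0.2426, 0.3566]
orientation: [179.9, -0.2, -2.0]
force: [1.0, -1.0, 0.1]
opening: 0.001
gripper_force: 0.5
M [-0.0746 -0.2855 -0.0028] F [ 1.0873 -0.2705  0.2267] [ 0.6168 -0.2424  0.3546] 0.0003798023133447473 22.43
340 362 [{'uv': [271.2, 299.6], 'confidence': 0.5}]
```

It slipped out again, so the knob end is evidently rounded and only an unreliable hold. From here I'll hold the straight head (42 mm) instead. First I need to find where the mill lies now.

```bash
python3 -m creep '[[[0.1,0,0,0,1],[0.1,0,0,0,1],[0.08,0,0,0,1],[0,0,0,0,1]]]'
python3 - <<'E'
from h import *
p=shot('wrist'); save(p,'w7.png'); print(p['_s']['tool_pos'])
d=nets.masks_of(p,'pepper_mill')[0]; R=d['region']; v,u=np.nonzero(R); print(d['confidence'],v.min(),v.max(),u.min(),u.max(),[(k,int((v==k).sum()),u[v==k].mean().round(1)) for k in range(v.min(),v.max(),8)])
for k in (30,40,50,60,70,80): print(k,proj(p,[.5907+k*1e-3,-.2415-k*.035e-3,.06]))
cv2.imwrite('pics/c7.png',cv2.resize(p['frame'][100:400,120:430,::-1],(620,600)))
E
```

```text
clock: 22.97
tool_pos: [0.6746, -0.2443, 0.3527]
orientation: [180.0, 0.1, -2.0]
force: [0.7, -1.2, 0.3]
opening: 0.0214
gripper_force: 0.0
[ 0.6746 -0.2443  0.3527]Traceback (most recent call last):
  File "<stdin>", line 3, in <module>
IndexError: list index out of range
```

Run:
```python
from h import *
p=shot('wrist');q=shot('scene')
for k in (30,40,50,60,70,80): print(k,proj(p,[.5907+k*1e-3,-.2415-k*.035e-3,.06]))
cv2.imwrite('pics/c7.png',np.hstack([cv2.resize(p['frame'][100:400,120:420,::-1],(400,400)),cv2.resize(q['frame'][100:300,130:330,::-1],(400,400))]))
for x in (p,q):
  for d in nets.masks_of(x,'pepper_mill')[:1]:
    v,u=np.nonzero(d['region']); print(d['confidence'],v.min(),v.max(),u.min(),u.max())
```

```text
30 [272.8504 271.1642]
40 [272.8438 259.4296]
50 [272.837  247.4644]
60 [272.8302 235.2619]
70 [272.8232 222.8149]
80 [272.8161 210.116 ]
0.72 178 361 245 302
0.74 178 190 280 337
```

View pics/c7.png

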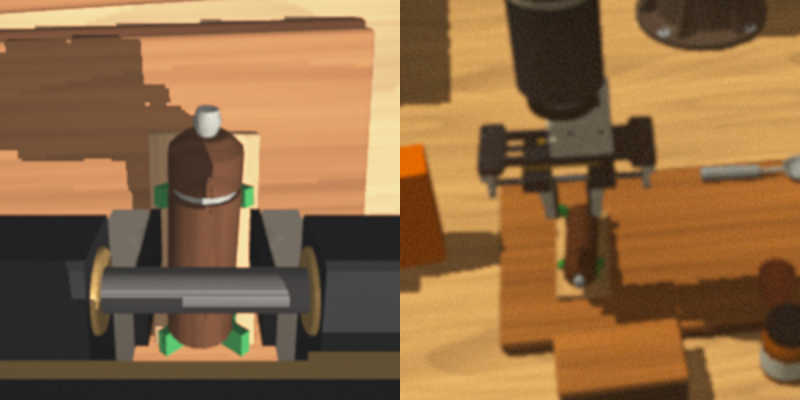

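The mill came to rest leaning forward. Its foot (wrist row ~359) is between the rests, its body lies on the front V, and the knob (row ~180) points out and up, so it has a useful head start. I'll fit the pose from those rows.

Run:
```python
from h import *
from scipy.optimize import least_squares
p=shot('wrist'); yaw=np.radians(-2.0); C=np.array([.5907,-.2415,.02]); ex=np.array([np.cos(yaw),np.sin(yaw),0]); ez=np.array([0,0,1.])
def pt(q,z,r): # along axis z, r up-normal
    a=ex*np.cos(q[1])+ez*np.sin(q[1]); n=-ex*np.sin(q[1])+ez*np.cos(q[1]); return C+ex*q[0]+ez*q[2]+a*z+n*r
v=lambda q,z,r:proj(p,pt(q,z,r))[1]
for t in (0,5,10,15,20):
  th=np.radians(t)
  # foot low edge on base z=.01 -> foot centre height .01+.021cos
  g=least_squares(lambda s:[v([s[0],th,.01+.021*np.cos(th)],.150,.008)-180],[-.05]).x[0]
  q=[g,th,.01+.021*np.cos(th)]
  print(t,'foot x',g.round(4),'tip',pt(q,.15,0)-C,'foot top v',v(q,0,.021).round(1),'collar v',v(q,.108,.021).round(1),'axis z at x=40',(q[2]+(.040-g)*np.tan(th)).round(4),'need',(.0153+.021*np.sqrt(1+1/np.cos(th)**2)).round(4))
print(nets.landmark_of(p,'pepper_mill')[:1])
```

```text
0 foot x -0.0476 tip [ 0.1023 -0.0036  0.031 ] foot top v 363.5 collar v 239.6 axis z at x=40 0.031 need 0.045
5 foot x -0.0437 tip [ 0.1057 -0.0037  0.044 ] foot top v 361.2 collar v 242.0 axis z at x=40 0.0382 need 0.0451
10 foot x -0.0387 tip [ 0.109  -0.0038  0.0567] foot top v 357.5 collar v 244.0 axis z at x=40 0.0446 need 0.0452
15 foot x -0.0327 tip [ 0.1122 -0.0039  0.0691] foot top v 352.5 collar v 245.5 axis z at x=40 0.0498 need 0.0455
20 foot x -0.0256 tip [ 0.1152 -0.004   0.081 ] foot top v 346.1 collar v 246.5 axis z at x=40 0.0536 need 0.046
[{'uv': [265.9, 339.0], 'confidence': 0.55}]
```

The fit is consistent: tilt ≈10°, foot centre at cradle x ≈ -39 mm on the base, tip at (109, 57) mm. I'll grip the end of the head with about 7 mm overlap.

```bash
python3 -m creep '[[[0.032,0,0.12,0,0.65],[0,0,0.16,0,0.65],[0,0,0.16,0,0.65],[0,0,0.16,0,0.65],[0,0,0,0,0.65],[0,0,0,0,0.3],[0,0,0,0,0.3],[0,0,0,0,0.3]]]'
python3 -m creep '[[[0,0,0,0,0.3],[0,0,0,0,0.3]]]'
```

```text
clock: 24.03
tool_pos: [0.68, -0.2448, 0.2371]
orientation: [180.0, -0.2, -2.0]
force: [-0.6, 0.7, -0.3]
opening: 0.0419
gripper_force: 0.0
clock: 24.2
tool_pos: [0.6799, -0.2447, 0.2367]
orientation: [180.0, -0.3, -2.0]
force: [1.5, 0.9, 2.7]
opening: 0.0392
gripper_force: 30.0
```

```bash
python3 -m creep '[[[0,0,0.01,0,0.6],[-0.008,0,0.01,0,0.6],[-0.008,0,0,0,0.6],[0,0,0,0,0.3],[0,0,0,0,0.3],[0,0,0,0,0.3],[0,0,0,0,0.3]]]'
```

```text
clock: 24.78
tool_pos: [0.6756, -0.2445, 0.2298]
orientation: [-180.0, 0.0, -2.0]
force: [-0.5, 0.2, 0.3]
opening: 0.0402
gripper_force: 29.9
```

```bash
python3 -m creep '[[[-0.014,0,-0.037,0,0.3],[-0.017,0,-0.037,0,0.3],[-0.02,0,-0.036,0,0.3],[-0.023,0,-0.035,0,0.3],[0,0,0,0,0.3],[0,0,0,0,0.3]]]'
python3 -c "
from h import *
fm()
p=shot('wrist')
for d in nets.masks_of(p,'pepper_mill')[:1]: v,u=np.nonzero(d['region']);print(v.min(),v.max(),nets.landmark_of(p,'pepper_mill')[:1])
s=np.array(p['_s']['tool_pos'])
for t in (10,20,30,40):
  c,n=np.cos(np.radians(t)),np.sin(np.radians(t)); g=s+[-.006,0,-.159]
  print(t,'tip',proj(p,g+[.026*c-.008*n,0,.026*n+.008*c]),'foot',proj(p,g+[-.124*c,0,-.124*n]))"
```

```text
clock: 25.28
tool_pos: [0.6627, -0.2442, 0.2621]
orientation: [179.9, -0.4, -2.0]
force: [8.2, -2.1, 1.1]
opening: 0.0402
gripper_force: 30.0
M [-0.7196 -2.9921  0.1193] F [ 8.3442 -1.9918  1.3717] [ 0.663  -0.2442  0.2616] 0.040176428604274464 25.43
256 370 []
10 tip [269.2354 272.7726] foot [279.5311 486.6832]
20 tip [269.3904 284.1047] foot [278.6873 446.206 ]
30 tip [269.6347 296.9767] foot [277.8274 408.8838]
40 tip [269.9618 310.8689] foot [276.9538 374.1032]
```

The head grip is holding it rigidly, and the foot's lower edge is pressing on the rest's inner face with 8 N, which is the lever I want. I'll push a little further.

```bash
python3 -m creep '[[[-0.02,0,0,0,0.3],[-0.02,0,0,0,0.3],[0,0,0,0,0.3],[0,0,0,0,0.3]]]'
cat >> h.py <<'E'
def tilt(o=.006):
    fm(2); p=shot('wrist'); s=np.array(p['_s']['tool_pos'])
    for d in nets.masks_of(p,'pepper_mill')[:1]: v,u=np.nonzero(d['region']);print('mask',v.min(),v.max(),u.min(),u.max(),[(k,int((v==k).sum())) for k in range(v.min(),v.max(),10)],nets.landmark_of(p,'pepper_mill')[:1])
    for t in (0,10,20,30,45,60,75,90):
        c,n=np.cos(np.radians(t)),np.sin(np.radians(t)); g=s+[-o,0,-.159]
        f=lambda z,r:round(proj(p,g+[(z-.124)*c-r*n,0,(z-.124)*n+r*c])[1])
        print(t,'tip',f(.15,.008),f(.15,-.008),'sh',f(.128,.021),f(.128,-.021),'foot',f(0,.021),f(0,-.021))
    return p
E
python3 -c "
from h import *
p=tilt(); save(p,'w8.png')"
```

```text
clock: 25.97
tool_pos: [0.6589, -0.244, 0.265]
orientation: [179.8, -1.1, -1.9]
force: [18.6, -2.2, 5.8]
opening: 0.0408
gripper_force: 30.2
M [-0.6756 -6.8401 -0.0383] F [18.43   -2.2463  5.5307] [ 0.6589 -0.244   0.2649] 0.040037940073798996 26.02
mask 257 369 225 321 [(257, 4), (267, 39), (277, 70), (287, 87), (297, 96), (307, 0), (317, 0), (327, 0), (337, 95), (347, 92), (357, 89), (367, 86)] []
0 tip 268 252 sh 339 286 foot 588 496
10 tip 277 254 sh 349 280 foot 538 454
20 tip 288 258 sh 357 275 foot 493 416
30 tip 301 264 sh 364 270 foot 451 381
45 tip 322 278 sh 371 267 foot 395 331
60 tip 343 296 sh 374 266 foot 345 286
75 tip 362 316 sh 372 269 foot 298 242
90 tip 377 337 sh 367 275 foot 254 199
```

It will not pivot at 18 N, so this grip is too stiff. I'll back off, and then check whether commanding an opening close to the head's width softens the grip.

```bash
python3 -m creep '[[[0.04,0,0,0,0.3],[0.037,0,0.072,0,0.3],[0.037,0,0.072,0,0.3],[0,0,0,0,0.46],[0,0,0,0,0.46],[0,0,0,0,0.46]]]'; python3 -m creep '[[[0,0,0,0,0.468],[0,0,0,0,0.468],[0,0,0,0,0.468]]]';  python3 -m creep '[[[0,0,0,0,0.475],[0,0,0,0,0.475],[0,0,0,0,0.475]]]'
```

```text
clock: 26.72
tool_pos: [0.6752, -0.2444, 0.2285]
orientation: [-180.0, 0.2, -2.0]
force: [-0.9, -0.0, 2.2]
opening: 0.0407
gripper_force: 20.0
clock: 26.97
tool_pos: [0.6748, -0.2444, 0.2294]
orientation: [-180.0, 0.2, -2.0]
force: [-3.2, 0.4, -1.2]
opening: 0.0413
gripper_force: 3.1
clock: 27.22
tool_pos: [0.6759, -0.2445, 0.2305]
orientation: [180.0, -0.0, -2.0]
force: [0.0, 0.2, 0.4]
opening: 0.0417
gripper_force: 0.0
```

The grip force can be tuned through the commanded opening: 0.46 gives 20 N and 0.468 gives 3 N. A light hold lets the mill pivot under its own weight, so I'll move deeper onto the head and hold lightly.

```bash
python3 -m creep '[[[0,0,0,0,0.56],[-0.035,0,0,0,0.56],[0,0,0,0,0.472],[0,0,0,0,0.472],[0,0,0,0,0.472]]]'; python3 -m creep '[[[0,0,0,0,0.469],[0,0,0,0,0.469],[0,0,0,0,0.469]]]'
```

```text
clock: 27.63
tool_pos: [0.6688, -0.2442, 0.2305]
orientation: [180.0, -0.0, -2.0]
force: [-0.3, 0.2, 0.6]
opening: 0.042
gripper_force: 0.4
clock: 27.88
tool_pos: [0.6689, -0.2441, 0.2304]
orientation: [-180.0, -0.0, -2.0]
force: [-1.3, 0.8, 2.2]
opening: 0.0411
gripper_force: 5.7
```

```bash
python3 -m creep '[[[-0.012,0,-0.037,0,0.469],[-0.015,0,-0.037,0,0.469],[-0.018,0,-0.036,0,0.469],[-0.021,0,-0.035,0,0.469],[0,0,0,0,0.469]]]'
python3 -c "
from h import *
p=tilt(.004)"
```

```text
clock: 28.3
tool_pos: [0.6566, -0.244, 0.2629]
orientation: [179.9, -0.3, -2.0]
force: [6.1, -0.0, 1.6]
opening: 0.0413
gripper_force: 7.2
M [-0.1902 -2.3848  0.0673] F [ 6.9707 -0.2659  2.5309] [ 0.6569 -0.244   0.2622] 0.04120611147022636 28.35
mask 242 371 223 324 [(242, 6), (252, 35), (262, 66), (272, 88), (282, 99), (292, 102), (302, 0), (312, 0), (322, 0), (332, 0), (342, 92), (352, 88), (362, 85)] []
0 tip 258 243 sh 330 277 foot 578 487
10 tip 267 245 sh 339 271 foot 528 446
20 tip 279 249 sh 348 266 foot 484 408
30 tip 292 255 sh 355 262 foot 443 373
45 tip 313 268 sh 362 258 foot 388 324
60 tip 334 286 sh 365 257 foot 338 278
75 tip 353 307 sh 363 260 foot 291 234
90 tip 368 328 sh 359 266 foot 247 192
```

```bash
python3 -m creep '[[[0.025,0,0,0,0.469],[0.02,0,0,0,0.469],[0,0,0,0,0.469]]]'
python3 -c "
from h import *
p=tilt(.004)" | head -2
```

```text
clock: 28.8
tool_pos: [0.6646, -0.2441, 0.2584]
orientation: [-180.0, 0.1, -2.0]
force: [1.0, 0.4, -1.5]
opening: 0.0414
gripper_force: 7.0
M [ 0.0466 -0.2968 -0.0256] F [ 0.7754  0.4825 -1.3928] [ 0.6645 -0.2441  0.2585] 0.040622662726521 28.85
mask 241 370 222 325 [(241, 7), (251, 33), (261, 63), (271, 87), (281, 98), (291, 102), (301, 0), (311, 0), (321, 0), (331, 0), (341, 93), (351, 89), (361, 87)] []
```

Half the weight is now on the foot, so it is pivoting. I'm continuing with the corrected arc, which accounts for the foot sliding along the face.

```bash
python3 -m creep '[[[-0.012,0,-0.034,0,0.469],[-0.015,0,-0.033,0,0.469],[-0.018,0,-0.031,0,0.469],[-0.02,0,-0.029,0,0.469],[0,0,0,0,0.469]]]'
python3 -c "
from h import *
p=tilt(.004)"
```

```text
clock: 29.47
tool_pos: [0.6512, -0.2438, 0.2869]
orientation: [180.0, -0.1, -2.0]
force: [0.2, 0.0, -1.6]
opening: 0.0415
gripper_force: 6.7
M [-0.1006 -0.2115 -0.0142] F [ 0.3621  0.3487 -0.806 ] [ 0.6515 -0.2437  0.2864] 0.04139740334527678 29.52
mask 251 369 223 324 [(251, 14), (261, 64), (271, 83), (281, 95), (291, 101), (301, 0), (311, 0), (321, 0), (331, 0), (341, 80), (351, 72), (361, 64)] [{'uv': [272.7, 354.4], 'confidence': 0.8}]
0 tip 257 242 sh 329 276 foot 576 485
10 tip 266 243 sh 338 270 foot 527 444
20 tip 277 247 sh 347 265 foot 482 407
30 tip 290 254 sh 354 260 foot 441 372
45 tip 311 267 sh 361 256 foot 386 323
60 tip 333 285 sh 363 256 foot 336 277
75 tip 352 305 sh 362 258 foot 290 233
90 tip 366 327 sh 357 265 foot 245 190
```

```bash
python3 -m creep '[[[-0.025,0,-0.022,0,0.469],[-0.027,0,-0.02,0,0.469],[-0.028,0,-0.018,0,0.469],[-0.03,0,-0.016,0,0.469],[-0.034,0,-0.011,0,0.469],[-0.035,0,-0.009,0,0.469],[0,0,0,0,0.469]]]'
python3 -c "
from h import *
p=tilt(.004)"
```

```text
clock: 30.3
tool_pos: [0.6161, -0.2423, 0.3067]
orientation: [180.0, -0.4, -2.0]
force: [5.2, 1.5, 4.9]
opening: 0.041
gripper_force: 7.6
M [ 0.5383 -1.8339 -0.0758] F [5.584  1.3729 4.9442] [ 0.6164 -0.2423  0.3065] 0.041106802525946985 30.35
mask 254 360 222 324 [(254, 20), (264, 62), (274, 81), (284, 93), (294, 101), (304, 0), (314, 0), (324, 0), (334, 0), (344, 76), (354, 52)] [{'uv': [272.1, 300.2], 'confidence': 0.63}]
0 tip 258 243 sh 330 277 foot 578 487
10 tip 267 245 sh 339 271 foot 528 446
20 tip 279 248 sh 348 266 foot 484 408
30 tip 291 255 sh 355 262 foot 443 373
45 tip 312 268 sh 362 258 foot 388 324
60 tip 334 286 sh 365 257 foot 337 278
75 tip 353 306 sh 363 259 foot 291 234
90 tip 368 328 sh 358 266 foot 247 191
```

```bash
python3 -m creep '[[[0,0,-0.035,0,0.469],[-0.02,0,-0.015,0,0.469],[-0.03,0,-0.01,0,0.469],[-0.03,0,-0.01,0,0.469],[0,0,0,0,0.469]]]'
python3 -c "
from h import *
p=tilt(.004)"|head -2
```

```text
clock: 30.97
tool_pos: [0.598, -0.2418, 0.318]
orientation: [-180.0, 0.1, -2.0]
force: [0.1, 0.3, -2.8]
opening: 0.0409
gripper_force: 8.0
M [-0.006  -0.0911  0.0243] F [ 0.0298 -0.4577 -2.6481] [ 0.5988 -0.2419  0.3179] 0.041083357201364065 31.02
mask 210 364 226 320 [(210, 15), (220, 46), (230, 54), (240, 60), (250, 67), (260, 74), (270, 80), (280, 86), (290, 92), (300, 0), (310, 0), (320, 0), (330, 0), (340, 91), (350, 76), (360, 48)] [{'uv': [272.4, 234.6], 'confidence': 0.71}]
```

It is almost vertical now (~84°) and hanging. I'll firm up the grip, lift it clear and carry it to the middle of the board.

```bash
python3 -m creep '[[[0,0,0,0,0.44],[0,0,-0.05,0,0.44],[0,0,-0.1,0,0.44],[0,0,-0.1,0,0.44],[0,-0.08,-0.02,0,0.44],[-0.02,-0.15,0,0,0.44],[-0.03,-0.16,0,0,0.44],[-0.03,-0.16,0,0,0.44]]]'
python3 -m creep '[[[-0.03,-0.16,0,0,0.44],[-0.015,-0.15,0,0,0.44],[0,-0.1,0,0,0.44],[0,0,0.1,0,0.44],[0,0,0.1,0,0.44],[0,0,0,0,0.44],[0,0,0,0,0.44]]]'
python3 -c "
from h import *
p=tilt(.004);print(nets.landmark_of(shot('scene'),'pepper_mill')[:1])"
```

```text
clock: 31.88
tool_pos: [0.5876, -0.1305, 0.3726]
orientation: [180.0, -0.0, -2.1]
force: [1.0, 0.6, -3.4]
opening: 0.0407
gripper_force: 30.0
clock: 32.47
tool_pos: [0.5815, -0.049, 0.3318]
orientation: [180.0, 0.1, -2.0]
force: [0.6, -0.0, -1.5]
opening: 0.0412
gripper_force: 30.0
M [-0.0501 -0.1162 -0.0024] F [ 0.6011  0.0338 -2.2775] [ 0.5821 -0.0491  0.3329] 0.04089402955449206 32.52
mask 210 365 227 321 [(210, 4), (220, 43), (230, 54), (240, 60), (250, 67), (260, 71), (270, 79), (280, 86), (290, 91), (300, 0), (310, 0), (320, 0), (330, 0), (340, 89), (350, 77), (360, 50)] [{'uv': [269.3, 235.6], 'confidence': 0.74}]
0 tip 257 241 sh 328 276 foot 575 485
10 tip 266 243 sh 338 270 foot 526 444
20 tip 277 247 sh 346 264 foot 482 406
30 tip 290 253 sh 353 260 foot 441 371
45 tip 311 267 sh 360 256 foot 386 322
60 tip 332 284 sh 363 255 foot 336 277
75 tip 351 305 sh 362 258 foot 289 233
90 tip 366 326 sh 357 264 foot 245 190
[{'uv': [288.1, 205.9], 'confidence': 0.58}]
```

```bash
python3 -m creep '[[[0,0,0.06,0,0.469],[0,0,0.04,0,0.469],[0,0,0.03,0,0.469],[0,0,0,0,0.469]]]'; python3 -m creep '[[[0,0,0.015,0,0.469],[0,0,0,0,0.469]]]';python3 -m creep '[[[0,0,0.015,0,0.469],[0,0,0,0,0.469]]]'
```

```text
clock: 33.15
tool_pos: [0.5811, -0.0492, 0.3043]
orientation: [180.0, 0.1, -2.0]
force: [-0.5, 0.5, -2.4]
opening: 0.0412
gripper_force: 8.0
clock: 33.32
tool_pos: [0.5817, -0.049, 0.3026]
orientation: [180.0, 0.0, -2.0]
force: [0.2, 0.1, -3.1]
opening: 0.0413
gripper_force: 8.0
clock: 33.48
tool_pos: [0.582, -0.049, 0.3004]
orientation: [180.0, -0.1, -2.0]
force: [-0.1, 0.4, -1.9]
opening: 0.0413
gripper_force: 8.0
```

```bash
python3 -m creep '[[[0,0,0.02,0,0.469],[0,0,0,0,0.469]]]'; python3 -m creep '[[[0,0,0.02,0,0.469],[0,0,0,0,0.469]]]';python3 -m creep '[[[0,0,0.02,0,0.469],[0,0,0,0,0.469]]]'
```

```text
clock: 33.65
tool_pos: [0.5826, -0.049, 0.2976]
orientation: [180.0, -0.2, -2.0]
force: [-0.7, 0.6, 5.8]
opening: 0.0414
gripper_force: 9.0
clock: 33.82
tool_pos: [0.5829, -0.049, 0.2942]
orientation: [180.0, -0.3, -1.9]
force: [-1.1, 0.4, 8.9]
opening: 0.0411
gripper_force: 9.7
clock: 33.98
tool_pos: [0.583, -0.049, 0.2905]
orientation: [180.0, -0.3, -1.9]
force: [-1.3, 0.8, 11.3]
opening: 0.041
gripper_force: 10.1
```

```bash
python3 -m creep '[[[0,0,0,0,0.475],[0,0,0,0,0.475],[0,0,0,0,0.48],[0,0,0,0,0.5]]]'
python3 -c "
from h import *
fm(2);p=shot('wrist');s=p['_s']['tool_pos']
print([ (nets.landmark_of(p,'pepper_mill')[:1])])
for t in (-5,0,5,10):
  a=np.radians(t);print(t,proj(p,[s[0]-.004-.1*np.sin(a),s[1],.02]))"
```

```text
clock: 34.32
tool_pos: [0.5816, -0.049, 0.2879]
orientation: [-180.0, -0.0, -2.0]
force: [0.5, -0.1, -1.0]
opening: 0.0433
gripper_force: 0.0
M [-0.0369 -0.0251  0.0043] F [ 0.2477 -0.0563 -0.3078] [ 0.5816 -0.049   0.2878] 0.042958128083662526 34.37
[[{'uv': [271.3, 236.9], 'confidence': 0.84}]]
-5 [272.1611 211.6888]
0 [272.6188 223.8507]
5 [273.0679 235.7826]
10 [273.5052 247.4025]
```

It is standing free in the board's middle. Next is the salt mill.

```bash
python3 -m creep '[[[0,0,0,0,0.6],[0,0,-0.1,0,0.7],[0,0,-0.2,0,1],[0,0,-0.2,0,1],[0,-0.1,-0.03,0,1],[0,-0.2,0,0,1],[0,-0.2,0,0,1],[0,-0.2,0,0,1]]]'
python3 -m creep '[[[0,-0.2,0,0,1],[-0.01,-0.2,0,0,1],[-0.01,-0.2,0,0,1],[0,-0.13,0,0,1],[0,0,0,0,1]]]'
python3 - <<'E'
from h import *
p=shot('wrist'); print(p['_s']['tool_pos'])
d=nets.masks_of(p,'salt_mill')
if d:
  v,u=np.nonzero(d[0]['region']); print(d[0]['confidence'],v.min(),v.max(),u.min(),u.max(),u.mean())
for q,z in (('stand',.02),('salt_mill',.03)): 
  for l in nets.landmark_of(p,q)[:1]: print(q,l,onz(p,l['uv'],z))
for z in (.18,.158,.03): print(z,proj(p,[.5865,.237,z]))
q=shot('scene')
d=nets.landmark_of(q,'pepper_mill')[:1]; print('pep',d,d and onz(q,d[0]['uv'],.02))
d=nets.masks_of(q,'pepper_mill')
if d: v,u=np.nonzero(d[0]['region']); print(v.min(),v.max(),u.min(),u.max(), proj(q,[.57,-.049,.02]),proj(q,[.57,-.049,.17]))
E
```

```text
clock: 35.18
tool_pos: [0.5863, 0.0919, 0.3945]
orientation: [-180.0, -0.1, -2.1]
force: [0.8, 0.3, -0.6]
opening: 0.0863
gripper_force: 0.0
clock: 35.6
tool_pos: [0.5875, 0.2417, 0.3932]
orientation: [-180.0, -0.0, -1.8]
force: [0.3, -0.4, 0.8]
opening: 0.0875
gripper_force: 0.0
[0.5875 0.2417 0.3932]
0.65 167 261 247 314 279.33380112269447
salt_mill {'uv': [277.5, 181.8], 'confidence': 0.93} [0.5928 0.2372 0.03  ]
0.18 [280.8222 249.8341]
0.158 [280.1555 235.9946]
0.03 [277.8671 188.4936]
pep [{'uv': [290.3, 214.9], 'confidence': 0.94}] [ 0.5686 -0.0501  0.02  ]
172 219 283 299 [290.7779 215.2202] [292.3003 173.1167]
```

The pepper mill is upright at (0.569, -0.050). The salt mill is at (0.590, 0.237), and I'll grip its body at mill z ≈ 88 mm.

```bash
python3 -m creep '[[[0.012,0.022,0,0,1],[0,0,0.15,0,0.8],[0,0,0.15,0,0.6],[0,0,0.15,0,0.6],[0,0,0.13,0,0.6],[0,0,0,0,0.6],[0,0,0,0,0.4],[0,0,0,0,0.4]]]'
python3 -m creep '[[[0,0,0,0,0.4],[0,0,0,0,0.4],[0,0,0,0,0.4],[0,0,0,0,0.4]]]'
```

```text
clock: 36.62
tool_pos: [0.5908, 0.2324, 0.2796]
orientation: [-180.0, -0.1, -2.0]
force: [0.9, 1.2, 0.9]
opening: 0.0465
gripper_force: 0.3
clock: 36.95
tool_pos: [0.5904, 0.2331, 0.2797]
orientation: [-179.9, -0.2, -2.0]
force: [-0.6, 3.9, 4.3]
opening: 0.0418
gripper_force: 29.8
```

```bash
python3 -m creep '[[[0,0,-0.08,0,0.4],[0,0,-0.18,0,0.4],[0,0,-0.2,0,0.4],[0,0,-0.2,0,0.4],[0,0.08,-0.18,0,0.4],[0,0.15,0,0,0.4],[0,0.18,0,0,0.4],[0,0.18,0,0,0.4]]]'
python3 -m creep '[[[0,0.18,0,0,0.4],[-0.03,0.18,0,0,0.4],[-0.04,0.18,0,0,0.4],[-0.05,0.18,0,0,0.4],[-0.05,0.18,0,0,0.4],[-0.05,0.18,0,0,0.4],[-0.05,0.18,0,0,0.4],[-0.05,0.18,0,0,0.4]]]'
python3 -m creep '[[[-0.05,0.18,0,0,0.4],[0,0.14,0,0,0.4],[0,0,0,0,0.4],[0,0,0,0,0.4]]]'
```

```text
clock: 37.62
tool_pos: [0.585, 0.1134, 0.4463]
orientation: [-180.0, 0.0, -1.9]
force: [0.8, -0.5, -3.4]
opening: 0.0413
gripper_force: 29.9
clock: 38.28
tool_pos: [0.5102, -0.1727, 0.4459]
orientation: [180.0, 0.0, -2.0]
force: [0.5, -0.8, -3.1]
opening: 0.0414
gripper_force: 29.9
clock: 38.62
tool_pos: [0.4985, -0.2362, 0.4454]
orientation: [-180.0, 0.1, -2.2]
force: [-0.7, 0.3, -2.9]
opening: 0.0413
gripper_force: 30.0
```

```bash
python3 -m creep '[[[0,0.01,0.2,0,0.4],[0,0,0.2,0,0.4],[0,0,0.18,0,0.4],[0,0,0.13,0,0.4],[0,0,0.09,0,0.4],[0,0,0,0,0.4],[0,0,0,0,0.465],[0,0,0,0,0.465]]]'
python3 -m creep '[[[0.03,0,-0.002,0,0.465],[0.03,0,-0.003,0,0.465],[0.03,0,-0.003,0,0.465],[0.03,0,-0.002,0,0.465],[0,0,0,0,0.465]]]'
```

```text
clock: 39.28
tool_pos: [0.5002, -0.2363, 0.2873]
orientation: [180.0, -0.1, -1.9]
force: [0.8, -0.9, -2.1]
opening: 0.0415
gripper_force: 30.0
clock: 39.7
tool_pos: [0.5242, -0.2377, 0.2891]
orientation: [180.0, 0.0, -2.0]
force: [-4.9, 0.9, 5.9]
opening: 0.0411
gripper_force: 30.0
```

```bash
python3 -m creep '[[[0,0,0,0,0.471],[0,0,0,0,0.471],[0,0,0,0,0.471]]]'; python3 -m creep '[[[0.02,0,-0.004,0,0.473],[0.02,0,-0.004,0,0.473],[0,0,0,0,0.473]]]'
python3 -c "
from h import *
fm(2);p=shot('wrist');s=p['_s']['tool_pos']
print([ (nets.landmark_of(p,'salt_mill')[:1])])
for t in (90,75,60,45):
  a=np.radians(t);print(t,proj(p,[s[0]-.0907*np.cos(a),s[1],s[2]-.159-.0907*np.sin(a)]))"
```

```text
clock: 39.95
tool_pos: [0.5239, -0.2377, 0.289]
orientation: [180.0, -0.1, -2.0]
force: [-3.2, 0.3, 6.3]
opening: 0.0412
gripper_force: 13.2
clock: 40.2
tool_pos: [0.5325, -0.2379, 0.2897]
orientation: [180.0, -0.1, -2.0]
force: [-0.3, -0.4, 0.1]
opening: 0.0413
gripper_force: 6.0
M [-0.2521  0.0784  0.0214] F [-0.4419 -0.0254 -0.9592] [ 0.5322 -0.2378  0.2895] 0.04186485948868927 40.25
[[{'uv': [273.5, 259.6], 'confidence': 0.68}]]
90 [272.4371 227.0928]
75 [273.7202 262.9218]
60 [274.9127 300.1045]
45 [276.0202 338.9444]
```

It is tilting as planned (~76°).

```bash
python3 -m creep '[[[0.026,0,0.002,0,0.473],[0.026,0,0.004,0,0.473],[0.026,0,0.005,0,0.473],[0.026,0,0.006,0,0.473],[0.026,0,0.009,0,0.473],[0.026,0,0.011,0,0.473],[0,0,0,0,0.473]]]'
python3 -c "
from h import *
fm(2);p=shot('wrist');s=p['_s']['tool_pos']
print([ (nets.landmark_of(p,'salt_mill')[:1])])
for t in (90,75,60,45,30):
  a=np.radians(t);print(t,proj(p,[s[0]-.0907*np.cos(a),s[1],s[2]-.159-.0907*np.sin(a)]))"
```

```text
clock: 40.98
tool_pos: [0.5636, -0.2389, 0.2814]
orientation: [180.0, 0.0, -2.0]
force: [-0.2, -0.0, -2.0]
opening: 0.0417
gripper_force: 5.5
M [-0.174  -0.0208  0.0205] F [ 0.0113 -0.0019 -2.4051] [ 0.5631 -0.2389  0.2815] 0.04146221268568103 41.03
[[]]
90 [272.4597 226.6948]
75 [273.7463 262.5294]
60 [274.942  299.7109]
45 [276.0522 338.5426]
30 [277.072  379.3703]
```

```bash
python3 -m creep '[[[0.027,0,0.009,0,0.473],[0.027,0,0.011,0,0.473],[0.023,0,0.017,0,0.473],[0.022,0,0.017,0,0.473],[0.022,0,0.018,0,0.473],[0.021,0,0.018,0,0.473],[0,0,0,0,0.473]]]'
python3 -c "
from h import *
fm(2);p=shot('wrist');s=p['_s']['tool_pos']
print([ (nets.landmark_of(p,'salt_mill')[:1])])
d=nets.masks_of(p,'salt_mill')
if d: v,u=np.nonzero(d[0]['region']); print(v.min(),v.max())
for t in (60,45,30,15,0):
  a=np.radians(t);c,n=np.cos(a),np.sin(a); g=np.array([s[0],s[1],s[2]-.159]);print(t,proj(p,g+[-.0907*c,0,-.0907*n]),'tip',proj(p,g+[.0593*c,0,.0593*n]),'sh',proj(p,g+[.037*c+.021*n,0,.037*n-.021*c]))"
```

```text
clock: 41.77
tool_pos: [0.5916, -0.2399, 0.263]
orientation: [180.0, 0.0, -2.0]
force: [-0.6, -0.7, -0.9]
opening: 0.0414
gripper_force: 5.6
M [-0.3875 -0.0474  0.0206] F [-0.1659 -0.3904 -1.6246] [ 0.5913 -0.2399  0.2633] 0.0415179092150745 41.82
[[{'uv': [274.4, 376.9], 'confidence': 0.9}]]
186 369
60 [274.8516 299.6696] tip [266.5955 294.8782] sh [267.3369 230.4859]
45 [275.9582 338.5004] tip [265.3865 237.0755] sh [267.3067 209.0986]
30 [276.9747 379.3265] tip [264.9342 192.5867] sh [267.6076 197.0977]
15 [277.8795 422.4258] tip [265.1378 164.6708] sh [268.1502 193.6795]
0 [278.6255 467.8052] tip [265.8065 152.2463] sh [268.8493 197.4043]
```

```bash
python3 -m creep '[[[0.018,0,0.021,0,0.473],[0.017,0,0.022,0,0.473],[0.016,0,0.024,0,0.473],[0.014,0,0.025,0,0.473],[0.011,0,0.026,0,0.473],[0.009,0,0.026,0,0.473],[0.007,0,0.026,0,0.473],[0,0,0,0,0.473]]]'
python3 -m creep '[[[0.003,0,0.02,0,0.473],[0,0,0,0,0.473]]]'
```

```text
clock: 42.68
tool_pos: [0.6095, -0.2405, 0.2287]
orientation: [-180.0, 0.1, -2.0]
force: [0.4, -0.8, -1.9]
opening: 0.0418
gripper_force: 5.9
clock: 42.85
tool_pos: [0.6101, -0.2407, 0.2259]
orientation: [180.0, -0.0, -2.0]
force: [0.4, -0.9, -0.1]
opening: 0.0415
gripper_force: 6.6
```

```bash
python3 -c "
from h import *
fm(2);p=shot('wrist');s=p['_s']['tool_pos'];save(p,'w9.png')
print([ (nets.landmark_of(p,'salt_mill')[:1])])
d=nets.masks_of(p,'salt_mill')
if d: v,u=np.nonzero(d[0]['region']); print(v.min(),v.max(),u[v<v.min()+12].mean())
for k,z in ((80,.073),(80,.065),(70,.065),(58,.065)): print(k,z,proj(p,[.5907+k*1e-3,-.2415-k*.035e-3,z]))"
```

```text
M [-0.3704 -0.2331  0.0614] F [ 0.499  -0.9297 -1.1253] [ 0.61   -0.2406  0.2261] 0.041616252004490525 42.9
[[]]
155 370 272.33678756476684
80 0.073 [275.9406 150.3001]
80 0.065 [275.8074 147.553 ]
70 0.065 [275.7621 174.3651]
58 0.065 [275.7101 205.1572]
```

```bash
python3 -m creep '[[[0,0,0.012,0,0.473],[0,0,0,0,0.473],[0,0,0,0,0.48],[0,0,0,0,0.5],[0,0,0,0,0.6]]]'
python3 -m creep '[[[0,0,0,0,0.65],[0,0,-0.15,0,0.7],[0,0,-0.2,0,0.8],[0.1,0,-0.2,0,1],[0.1,0,-0.15,0,1],[0,0,0,0,1],[0,0,0,0,1]]]'
python3 -c "
from h import *
p=shot('wrist');s=p['_s']['tool_pos'];save(p,'w10.png');print(s)
l=nets.landmark_of(p,'salt_mill')[:1]; print(l, l and onz(p,l[0]['uv'],.065))
d=nets.masks_of(p,'salt_mill')
if d: v,u=np.nonzero(d[0]['region']); print(v.min(),v.max(),[(k,u[v==k].mean().round(1)) for k in range(v.min()+2,v.max(),12)])
f=lambda k,z:proj(p,[.5907+k*1e-3,-.2415-k*.035e-3,z]).round(1)
print('tip',f(80,.073),f(70,.073),'foot top',f(-70,.086),f(-80,.086),f(-60,.086),'shoulder',f(58,.086))"
```

```text
clock: 43.52
tool_pos: [0.6098, -0.2404, 0.2236]
orientation: [-180.0, 0.0, -2.0]
force: [-0.7, 0.4, 0.1]
opening: 0.0467
gripper_force: 0.0
clock: 44.1
tool_pos: [0.6496, -0.2417, 0.3629]
orientation: [180.0, -0.2, -2.0]
force: [-0.1, -0.4, -1.4]
opening: 0.086
gripper_force: 0.0
[ 0.6496 -0.2417  0.3629]
[{'uv': [273.8, 353.8], 'confidence': 0.84}] [ 0.5198 -0.2382  0.065 ]
183 369 [(185, np.float64(274.0)), (197, np.float64(274.5)), (209, np.float64(274.0)), (221, np.float64(274.5)), (233, np.float64(274.5)), (245, np.float64(274.5)), (257, np.float64(274.5)), (269, np.float64(274.0)), (281, np.float64(274.5)), (293, np.float64(274.5)), (305, np.float64(nan)), (317, np.float64(nan)), (329, np.float64(nan)), (341, np.float64(275.0)), (353, np.float64(274.5)), (365, np.float64(275.0))]
tip [275.1 182.8] [275.1 196.2] foot top [274.9 369.5] [274.9 379.9] [274.9 358.9] shoulder [275.1 217.1]<string>:6: RuntimeWarning: Mean of empty slice.
  ret = ret.dtype.type(ret / rcount)
```

The salt mill lies in the cradle, with its foot at cradle x ≈ -71 mm and level. Next is the parked pepper mill.

```bash
python3 -m creep '[[[0,0,-0.15,0,1],[-0.07,-0.157,0,0,1],[-0.075,-0.157,0,0,1],[-0.075,-0.157,0,0,1],[-0.075,-0.157,0,0,1],[-0.075,-0.158,0,0,1],[-0.07,-0.158,0,0,1],[0,0,0,0,1]]]'
python3 -m creep '[[[0,0,0,0,1]]]'
python3 -c "
from h import *
p=shot('wrist');s=p['_s']['tool_pos'];print(s)
l=nets.landmark_of(p,'pepper_mill')[:1]; print(l, l and onz(p,l[0]['uv'],.02))
q=shot('scene'); l=nets.landmark_of(q,'pepper_mill')[:1]; print(l and onz(q,l[0]['uv'],.02))
l=nets.landmark_of(q,'stand')[:1]; print(l and onz(q,l[0]['uv'],.02))
t=shot('top'); l=nets.landmark_of(t,'stand')[:1]; print(l and onz(t,l[0]['uv'],.02))
d=nets.masks_of(t,'stand')
if d: v,u=np.nonzero(d[0]['region']); print(u.min(),u.max(),v.min(),v.max())
save(t,'t9.png')"
```

```text
clock: 44.92
tool_pos: [0.5647, -0.0465, 0.3901]
orientation: [-180.0, 0.1, -1.8]
force: [0.5, -1.5, -0.7]
opening: 0.0879
gripper_force: 0.0
clock: 45.0
tool_pos: [0.5661, -0.0487, 0.3903]
orientation: [180.0, 0.1, -1.8]
force: [0.7, -0.7, -0.3]
opening: 0.0878
gripper_force: 0.0
[ 0.5661 -0.0487  0.3903]
[{'uv': [271.0, 184.2], 'confidence': 0.76}] [ 0.5672 -0.0471  0.02  ]
[ 0.5729 -0.0499  0.02  ]
[0.5923 0.2434 0.02  ]
[]
```

```bash
python3 -m creep '[[[0.012,0.003,0,0,0.9],[0,0,0.15,0,0.7],[0,0,0.15,0,0.6],[0,0,0.16,0,0.6],[0,0,0.156,0,0.6],[0,0,0,0,0.6],[0,0,0,0,0.4],[0,0,0,0,0.4]]]'
python3 -m creep '[[[0,0,0,0,0.4],[0,0,0,0,0.4],[0,0,0,0,0.4],[0,0,0,0,0.4]]]'
python3 -m creep '[[[0,0,-0.06,0,0.4],[0,0,-0.15,0,0.4],[0,0,-0.15,0,0.4],[0,0,-0.15,0,0.4],[0,0,0,0,0.4]]]'
```

```text
clock: 46.07
tool_pos: [0.5706, -0.0509, 0.2693]
orientation: [180.0, -0.1, -2.0]
force: [-0.3, 0.5, 0.2]
opening: 0.0446
gripper_force: 0.3
clock: 46.4
tool_pos: [0.5703, -0.0507, 0.2696]
orientation: [-180.0, -0.2, -2.0]
force: [-0.9, 1.2, 6.2]
opening: 0.0416
gripper_force: 30.0
clock: 46.82
tool_pos: [0.571, -0.0508, 0.3765]
orientation: [-180.0, -0.6, -2.0]
force: [1.7, -0.9, -2.3]
opening: 0.0415
gripper_force: 30.0
```

```bash
python3 -m creep '[[[-0.045,-0.158,0,0,0.4],[-0.045,-0.158,0,0,0.4],[-0.045,-0.158,0,0,0.4],[-0.045,-0.158,0,0,0.4],[-0.045,-0.158,0,0,0.4],[-0.045,-0.158,0,0,0.4],[-0.045,-0.158,0,0,0.4],[-0.045,-0.158,0,0,0.4]]]'
python3 -m creep '[[[-0.045,-0.16,0,0,0.4],[0,0,0,0,0.4],[0,0,0,0,0.4]]]'
python3 - <<'E'
from h import *
p=shot('wrist');print(p['_s']['tool_pos'])
l=nets.landmark_of(p,'stand')[:1]; print(l, l and onz(p,l[0]['uv'],.02))
d=nets.masks_of(p,'stand')
if d: v,u=np.nonzero(d[0]['region']); print(d[0]['confidence'],u.min(),u.max(),v.min(),v.max())
im=p['frame'][:,:,::-1].copy()
a=np.linspace(0,2*np.pi,60)
pts=np.array([proj(p,[.5875+.034*np.cos(t),.2373+.034*np.sin(t),.083]) for t in a]).astype(int)
cv2.polylines(im,[pts.reshape(-1,1,2)],True,(0,255,0),1)
cv2.imwrite('pics/c10.png',im[0:400])
t=shot('top');save(t,'t10.png')
for x in nets.landmark_of(t,'stand')[:1]: print(onz(t,x['uv'],.02))
E
```

```text
clock: 47.48
tool_pos: [0.5055, 0.2057, 0.3698]
orientation: [-180.0, 0.0, -2.0]
force: [0.3, 0.2, -2.9]
opening: 0.0412
gripper_force: 30.0
clock: 47.73
tool_pos: [0.4979, 0.2382, 0.3695]
orientation: [-180.0, 0.0, -1.9]
force: [-0.5, -0.6, -3.0]
opening: 0.0411
gripper_force: 30.0
[0.4979 0.2382 0.3695]
[{'uv': [269.1, 82.6], 'confidence': 0.87}] [0.5892 0.2381 0.02  ]
0.86 197 336 6 154
[0.5847 0.2362 0.02  ]
```

View pics/c10.png

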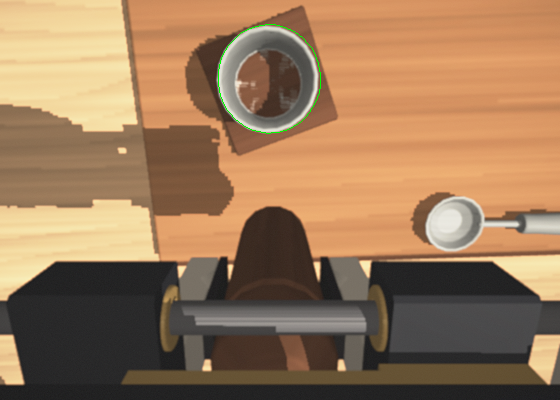

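The rim fits my overlay at (269,79), which puts the stand axis at (0.5875, 0.2373). The mill's foot front edge shows at (275,208). I'll check the mill's offset and tilt against that.

Run:
```python
from h import *
p=shot('wrist'); s=p['_s']['tool_pos']; print(s)
for o in (-.004,0,.004): print(o,proj(p,[s[0]+.021+o,s[1],s[2]-.159-.0906]))
l=nets.landmark_of(p,'pepper_mill')[:1]; print(l,l and onz(p,l[0]['uv'],s[2]-.2496))
d=nets.masks_of(p,'pepper_mill')[0]; v,u=np.nonzero(d['region']); print(v.min(),u[v<v.min()+4].mean())
g=np.array([.5875,.2373]); D=g-s[:2]; y=np.radians(-2); print('tx,ty',(D[0]*np.cos(y)+D[1]*np.sin(y))/.2,(D[0]*np.sin(y)-D[1]*np.cos(y))/.2)
```

```text
[0.4988 0.2357 0.3697]
-0.004 [271.315  201.1109]
0 [271.071  194.8988]
0.004 [270.8246 188.6264]
[{'uv': [272.9, 236.5], 'confidence': 0.78}] [0.4922 0.2355 0.1201]
206 272.4130434782609
tx,ty 0.4430020867870439 -0.02360830115967392
```

The foot trails the tool centre by about 6.5 mm in x, so I'll compensate for that and insert.

```bash
python3 -m creep '[[[0.12,-0.006,0,0,0.4],[0.12,-0.006,0,0,0.4],[0.12,-0.006,0,0,0.4],[0.115,-0.006,0,0,0.4],[0,0,0,0,0.4],[0,0,0,0,0.4]]]'
python3 -m creep '[[[0,0,0.08,0,0.4],[0,0,0.08,0,0.4],[0,0,0.04,0,0.4],[0,0,0,0,0.4]]]'
python3 -m creep '[[[0,0,0.04,0,0.4],[0,0,0.03,0,0.4],[0,0,0,0,0.4]]]'
```

```text
clock: 48.63
tool_pos: [0.5947, 0.2374, 0.3687]
orientation: [180.0, 0.1, -2.1]
force: [0.0, 0.5, -3.6]
opening: 0.0413
gripper_force: 30.0
clock: 48.97
tool_pos: [0.5926, 0.2375, 0.3277]
orientation: [179.9, 0.2, -2.0]
force: [-0.4, 0.2, -3.2]
opening: 0.041
gripper_force: 30.0
clock: 49.22
tool_pos: [0.5934, 0.238, 0.3149]
orientation: [180.0, 0.1, -2.0]
force: [-0.5, 0.0, -3.6]
opening: 0.0414
gripper_force: 30.0
```

```bash
python3 -m creep '[[[0,0,0.04,0,0.4],[0,0,0.04,0,0.4],[0,0,0.03,0,0.4],[0,0,0.02,0,0.4],[0,0,0,0,0.4]]]'
python3 -m creep '[[[0,0,0.02,0,0.47],[0,0,0.015,0,0.47],[0,0,0,0,0.47],[0,0,0,0,0.47]]]'
```

```text
clock: 49.63
tool_pos: [0.5934, 0.2379, 0.2883]
orientation: [179.9, 0.1, -2.0]
force: [-0.0, -1.1, -2.5]
opening: 0.0413
gripper_force: 30.0
clock: 49.97
tool_pos: [0.5937, 0.2381, 0.2827]
orientation: [180.0, 0.0, -2.0]
force: [0.5, 0.1, -2.6]
opening: 0.0417
gripper_force: 17.2
```

```bash
python3 -m creep '[[[0,0,0.015,0,0.473],[0,0,0.01,0,0.473],[0,0,0,0,0.473]]]'
python3 -m creep '[[[0,0,0.015,0,0.473],[0,0,0,0,0.473]]]'
```

```text
clock: 50.22
tool_pos: [0.5941, 0.2385, 0.2785]
orientation: [-179.9, -0.1, -2.0]
force: [-0.9, 1.9, 1.1]
opening: 0.0417
gripper_force: 5.6
clock: 50.38
tool_pos: [0.5943, 0.2386, 0.2759]
orientation: [-179.9, -0.1, -2.0]
force: [0.0, 1.7, 3.9]
opening: 0.0412
gripper_force: 5.5
```

It touched the cup floor at the expected height. I'll release and retreat.

```bash
python3 -m creep '[[[0,0,0,0,0.48],[0,0,0,0,0.5],[0,0,0,0,0.6],[0,0,0,0,0.7],[0,0,-0.1,0,0.8],[0,0,-0.18,0,0.9],[0,0,-0.2,0,1],[0,0,-0.15,0,1]]]'
python3 -m creep '[[[-0.15,0,0,0,1],[-0.15,0,0,0,1],[-0.15,0,0,0,1],[-0.1,0,0,0,1],[0,0,0,0,1],[0,0,0,0,1]]]'
python3 - <<'E'
from h import *
p=shot('wrist');print(p['_s']['tool_pos'],p['_s']['force'])
l=nets.landmark_of(p,'pepper_mill')[:1]; print('foot wrist',l and onz(p,l[0]['uv'],.03))
def tip(x,n):
    d=nets.masks_of(x,'pepper_mill')
    if d: v,u=np.nonzero(d[0]['region']); print(n,d[0]['confidence'],u.min(),u.max(),v.min(),v.max(),'pred top/shoulders',[proj(x,[.5875+o,.2373,z]).round(0).tolist() for o,z in ((0,.18),(-.021,.158),(.021,.158))])
tip(p,'wrist')
for n in ('top','scene'):
    q=shot(n); save(q,'e_'+n+'.png'); tip(q,n)
    for nm,z in (('pepper_mill',.03),('salt_mill',.065),('egg_cup',.02),('spoon',.02),('carton',0)):
        l=nets.landmark_of(q,nm)[:1]
        if l: print(n,nm,onz(q,l[0]['uv'],z).round(4),round(l[0]['confidence'],2))
E
```

```text
clock: 51.05
tool_pos: [0.5939, 0.238, 0.4036]
orientation: [-180.0, -0.1, -2.0]
force: [1.5, 0.7, 0.2]
opening: 0.0784
gripper_force: 0.0
clock: 51.55
tool_pos: [0.483, 0.2419, 0.4014]
orientation: [-180.0, -0.0, -1.9]
force: [0.9, 0.1, -0.5]
opening: 0.0877
gripper_force: 0.0
[0.483  0.2419 0.4014] [ 0.8911  0.1281 -0.5411]
foot wrist [0.5892 0.2394 0.03  ]
wrist 0.83 236 310 8 93 pred top/shoulders [[275.0, 43.0], [276.0, 89.0], [273.0, 6.0]]
top 0.95 112 145 214 237 pred top/shoulders [[118.0, 221.0], [121.0, 232.0], [122.0, 213.0]]
top pepper_mill [0.5931 0.2463 0.03  ] 0.77
top salt_mill [ 0.5181 -0.2389  0.065 ] 0.64
top egg_cup [0.6966 0.0073 0.02  ] 0.56
top spoon [0.4654 0.0137 0.02  ] 0.58
top carton [ 0.5336 -0.4845  0.    ] 0.7
scene 0.88 390 411 165 202 pred top/shoulders [[405.0, 166.0], [401.0, 167.0], [406.0, 177.0]]
scene pepper_mill [0.5881 0.235  0.03  ] 0.73
scene salt_mill [ 0.515  -0.2361  0.065 ] 0.87
scene egg_cup [ 0.6943 -0.0052  0.02  ] 0.91
scene spoon [0.4573 0.0246 0.02  ] 0.66
scene carton [ 0.5555 -0.4713  0.    ] 0.95
```

Every measured value is within its limit, so I'm handing in.

```bash
python3 -c "
from plant import workorder
print(workorder.close_job())"
```

```text
the job is handed in; nothing more can be done
None
```

The mills are swapped and the job is handed in, but the pepper mill slipped out of the fingers twice while I was tilting it and slid back into the cradle; I could not tell whether either slip passed 0.7 m/s, which would count as a drop, and no verdict was returned. By the last measurements the pepper mill stands in the cup about 3 mm off its axis, the salt mill lies level in the cradle with its foot within 6 mm of where it should be, and the bystanders I re-measured (egg cup, spoon, carton) showed no clear movement, while the mug, jar and butter dish were not re-measured.

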